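Change the paper roll in the counter dispenser

TASK

Change the wrapping-paper roll: swing the tear bar clear, back off the sliding tailstock and take out the spent core, then set the full roll in its place and slide the tailstock home so that the roll hangs centred on both cones, and swing the tear bar back over it until it is fully shut. All spent cores, the old one and those lying about on the counter, go into the grey waste box, and the spice shaker and the sauce bottle are to be left standing where they are.

Things in the scene. Friction and masses are not known exactly. Their poses are not given: they have to be found in the camera images.
- dispenser: Paper-roll dispenser, fixed: a steel base plate 110 mm (x) by 340 mm (y), its top 10 mm up, with a fixed grey head bracket at its +y end and the sliding tailstock at its -y end. Each carries a steel cone pointing at the other (foot radius 18 mm, blunt tip radius 6 mm, 24 mm long). Origin on the counter, straight under centre_line.
- centre_line (a point): Point on the line between the cone points, 80 mm above the counter, where the middle of a fitted roll or core comes. Its y axis runs along the line to the head bracket, z up. A fitted roll or core (150 mm, bore 30 mm) has each cone 18 mm inside it; before it can be lifted out, the tailstock must be backed off and the roll or core drawn off the head cone along -y.
- head_tip (a point): Tip of the fixed head cone, on the centre line 57 mm along y from centre_line. Points to -y.
- cradle (a point): Two fixed cradle rails under the centre line (8 mm rods at x = -15 and +15 mm, y = -68 to +50 mm from centre_line); this point is midway between them, 51 mm above the counter. They catch a loose roll (its axis then 4 mm below the centre line) or a loose core (11 mm below); when the tailstock is pushed home the two cones push the roll along the rails, lift and centre it.
- tailstock (a joint): Tailstock slide, m: grows as the tailstock moves away from the head bracket, along -y of centre_line; 0 to 0.078. The tail cone's tip is at y = -(49 mm + value). With a roll or core fitted it stops at about 0.008; empty it can go on to 0. It slides stiffly (about 4 N) and stays where it is left.
- tail_knob (a point): Middle of the tailstock's upright black round grip, 22 mm diameter, standing from 105 to 151 mm above the counter (this point 128 mm up) over the grey tailstock block (52 mm in x, 36 mm in y, 105 mm high). It can be pinched from above or pushed.
- tear_bar (a joint): Angle of the tear bar, rad: 0 = shut, straight above the roll along the centre line; grows as its free end swings horizontally away towards +x of centre_line; stop at 1.35. Stiff hinge (about 0.12 N m), stays where it is left.
- bar_pivot (a point): Vertical pivot of the tear bar, above the +y end of the dispenser (115 mm along y from centre_line), 122 mm above the counter. The steel bar, a serrated strip 5 mm thick, from 111 to 133 mm above the counter, runs from here to the black knob.
- bar_knob (a point): Middle of the upright black knob at the free end of the tear bar, 18 mm diameter, from 111 to 160 mm above the counter, 180 mm from the pivot.
- roll_mid (a point): The full roll of white wrapping paper: diameter 50 mm, 150 mm long, wound on a brown core with a bore of 30 mm, 0.15 to 0.3 kg. This point is its centre and its y axis runs along the roll. It starts lying on the counter.
- core0_mid (a point): spent core 0: bare brown cardboard tube, outside diameter 38 mm, bore 30 mm, 150 mm long, 20 to 50 g; this point is its centre and its y axis runs along the tube. At the start it sits on the two cones of the dispenser, under the tear bar.
- core1_mid (a point): spent core 1: bare brown cardboard tube, outside diameter 38 mm, bore 30 mm, 150 mm long, 20 to 50 g; this point is its centre and its y axis runs along the tube. Lies on the counter at the start, or may be absent.
- core2_mid (a point): spent core 2: bare brown cardboard tube, outside diameter 38 mm, bore 30 mm, 150 mm long, 20 to 50 g; this point is its centre and its y axis runs along the tube. Lies on the counter at the start, or may be absent.
- core3_mid (a point): spent core 3: bare brown cardboard tube, outside diameter 38 mm, bore 30 mm, 150 mm long, 20 to 50 g; this point is its centre and its y axis runs along the tube. Lies on the counter at the start, or may be absent.
- waste_in (a point): Grey open waste box, 0.6 kg, standing loose on the counter, 180 mm (x) by 250 mm (y) outside, 100 mm high, walls 4 mm; this point is the centre of its inner floor, 4 mm above the counter, axes along the box's sides.
- shaker_mid (a point): Steel spice shaker, 72 mm diameter, 156 mm tall, standing; point half-way up. Not to be disturbed.
- squeeze_mid (a point): White sauce squeeze bottle, 62 mm diameter, 195 mm tall, standing; point 90 mm up. Not to be disturbed.

How it is judged:
By the outcome, as a careful person would: the job done as asked, in the order asked, and still so for the second after the job is handed in, with the robot touching nothing.
Of core1, core2, core3 only 1 to 3 are there at a start; the rules pass over those that are not, and their reading is None.
At some moment in a run one of waste may be knocked a few centimetres aside while the robot is not near it.
Once in a run the grip may slacken for a moment while it holds something.
It also fails if it takes over 210 s, if anything falls off the work surface, if the arm or the gripper's body presses on something with over 40 N, if the wrist force passes 120 N, or if a joint passes its speed limit or range.

ROBOT

A 6-joint arm with a two-finger parallel gripper is mounted at the origin on the work surface. World frame = base frame: x ahead of the robot, y to its left, z up, the work surface at z = 0. Lengths are in m, angles in degrees, forces in N, time in s.
With the tool pointing down it reaches from about 0.375 to 0.9 m from the base axis. Payload 3.1 kg.
Tool frame: the origin (TCP) lies at the very end of the fingers, on their centre line; the grasp point (between the pads) lies 19 mm behind it; z points along the fingers, y is the line along which they close (so a half turn about z gives the same grasp; the last joint's range is limited). The gripper opens to 87 mm and grips with 3 to 60 N. Pads are 19 mm wide; open, the fingers measure 117 mm over their backs; the gripper's body (75 mm by 190 mm) begins 51 mm behind the grasp point.
Start: joints at [53.371, 30.224, 82.088, -0, 67.689, -10.227], TCP at [0.278, 0.56, 0.223] pointing down, gripper open.
Joint ranges: [-176.69, 176.69], [-43.24, 126.21], [12.49, 139.97], [-82, 262], [0, 151.66], [-163.58, 163.58]. Speed limits (degrees/s): [159.86, 159.86, 180, 180, 180, 180].

INTERFACE

Orientations are given as a 3x3 rotation matrix whose columns are the frame's x, y, z axes.
In Python, from rig import bot gives the robot as it stands.
- The arm moves only by the tool move_arm, never from a script. Its argument "increments" is a list of rows, each an object with "xyz": the shift along the tool's x, y, z in mm, a list of three; "roll": the turn about the tool's z in rad; "grip": the opening in per cent of the stroke, from 0 (shut) to 100 (fully open). A call has 1 to 5 rows; each row shifts and turns the commanded pose from where the row before left it, along the tool's axes as they then stand; what a row does not reach is not made up. A row lasts 1/12 s, in which the tool goes at most 41.7 mm and 7.16 degrees, less where a joint would pass 70% of its speed; a pose out of reach is approached as far as the arm can. A call is refused whole if a number of a shift passes 41.7 or a number of a turn 0.125, either way. A call with a gripper value outside its range is refused whole. The fingers move at their own pace and stop on an object; the grip force is fixed at half the most. Time passes only in rows, so rows that do not move let the fingers close. It gives the time, the measured TCP pose, the force, the opening and the grip force at its end, in the units of the state.
- bot.read_state(): the state, without advancing time (a new reading comes with each control period).
- bot.capture(name): name is "scene" or "top"; returns (picture, depth): 384x512x3 uint8, red, green, blue; 384x512 float32, m along the optical axis (not along the pixel's ray), 0 where there is no reading.
- bot.camera_model(name): a dict with "intrinsics" (3x3 intrinsics, pixels), "D" ([k1, k2, p1, p2, k3] as OpenCV has them; the pictures are not rectified), "rvec" (rotation vector, rad) and "tvec" (3), from world to camera coordinates, as OpenCV has them. Camera axes: x right, y down, z forward; pixel columns grow to the right and rows downward; lengths in m; the calibration is good to about 2 mm. A picture is of the moment at which its call begins. camera_model takes no time and is no camera call.
- bot.hand_in(): hands the job in; it is judged then, once.
Trained networks look in the newest picture that a camera, given by its name, has taken for a name from the list of things; names that differ only in an ending like _2 or _b are one class to them, and where a whole thing is asked for, a point or a joint stands for the part that bears it (a point fixed in the world has none). Each returns a list of dicts, best first, with "conf" (0 to 1); they miss things now and then, are a little off and sometimes report something else, mostly with a low value. They report only what shows in the picture. A call takes as long as a camera call.
- bot.spot_in(label, camera): "at" ([x, y, z] in m, in the coordinates of the camera as it stood for that picture, good to about 4 mm: the middle of the surface that is visible of it).
- bot.trace(label, camera): "mask" (384x512 bool, what is visible of it).
The state is a dict: "time_s": time; "joint_positions": joint angles; "qvel": joint speeds; "tau": joint torques, N m; "position": TCP position; "tcp_rot": TCP orientation; "force": force on the tool from outside, world axes, zero at the start; "moment": the same for the moment, N m; "opening": opening from 0.0 (shut) to 1.0 (fully open); "grasp_force": force on a finger pad.
Only numpy, scipy, OpenCV 4.12 (cv2) and the standard library are available. Lean on these libraries where they do the work, as an engineer would, in place of code of your own. Each camera call takes 0.05 s, during which the arm holds its last target. There are 200 camera calls.

## Working session

There is one attempt and no reset: what is moved stays moved. The work goes in short steps, Python scripts to look and compute and a tool call to move; the robot and the scene stay as the last step left them, time stands still between calls to the robot, and variables do not carry over. Pictures are saved under pics/ and viewed, at most 14 in all, crops included, and the job is handed in when it is done.

Besides the shell and the picture viewer there is one more tool, called after "Request:" as a command line: name --argument value ..., lists and objects as JSON in quotes. move_arm: Moves the arm, as the interface text tells. Its arguments: {"type":"object","properties":{"increments":{"type":"array"}},"required":["increments"]}

```bash
ls; mkdir -p pics
cat > h.py <<'E'
import numpy as np, cv2
from rig import bot
def cam2w(p,c):
    m=bot.camera_model(c);R=cv2.Rodrigues(np.array(m['rvec'],float))[0]
    return (np.atleast_2d(p)-np.array(m['tvec']).reshape(3))@R
def cloud(mask,depth,c):
    m=bot.camera_model(c);v,u=np.nonzero(mask&(depth>0))
    q=cv2.undistortPoints(np.stack([u,v],1).astype(float).reshape(-1,1,2),np.array(m['intrinsics']),np.array(m['D'])).reshape(-1,2)
    z=depth[v,u];return cam2w(np.c_[q*z[:,None],z],c)
def snap(c,name=None):
    p,d=bot.capture(c)
    if name: cv2.imwrite(f'pics/{name}.png',p[:,:,::-1])
    return p,d
E
python3 - <<'E'
from h import *
s=bot.read_state();print(s['time_s'],s['position'],np.round(s['tcp_rot'],3).tolist())
ims={}
for c in('top','scene'):
    p,d=snap(c);ims[c]=p
    for l in ['dispenser','tail_knob','bar_knob','roll_mid','core0_mid','waste_in','shaker_mid','squeeze_mid']:
        r=bot.spot_in(l,c)
        print(c,l,[(np.round(cam2w(x['at'],c)[0],3).tolist(),round(x['conf'],2)) for x in r[:6]])
    cv2.imwrite(f'pics/{c}1.png',p[:,:,::-1])
E
```

```text
pics
0.0 [0.27744837 0.559218   0.22156357] [[-0.896, 0.445, -0.001], [0.445, 0.896, -0.002], [0.0, -0.002, -1.0]]
top dispenser [([0.622, -0.073, 0.009], 0.78)]
top tail_knob [([0.617, -0.111, 0.109], 0.75), ([0.625, -0.065, 0.01], 0.74)]
top bar_knob [([0.657, 0.016, 0.135], 0.77)]
top roll_mid [([0.403, 0.361, 0.049], 0.92)]
top core0_mid [([0.641, -0.03, 0.094], 0.74)]
top waste_in [([0.461, -0.392, 0.009], 0.77), ([0.624, -0.072, 0.008], 0.61)]
top shaker_mid [([0.654, 0.394, 0.143], 0.87)]
top squeeze_mid [([0.657, -0.36, 0.128], 0.69)]
scene dispenser [([0.66, -0.041, 0.007], 0.68), ([0.691, 0.407, 0.145], 0.23)]
scene tail_knob [([0.645, -0.117, 0.1], 0.79)]
scene bar_knob [([0.653, 0.006, 0.133], 0.64)]
scene roll_mid [([0.42, 0.366, 0.051], 0.76), ([0.647, -0.118, 0.101], 0.74)]
scene core0_mid [([0.656, -0.023, 0.095], 0.93), ([0.646, -0.12, 0.1], 0.58), ([0.656, -0.037, 0.009], 0.54)]
scene waste_in [([0.446, -0.394, 0.038], 0.9), ([0.423, 0.364, 0.048], 0.45)]
scene shaker_mid [([0.686, 0.408, 0.144], 0.63)]
scene squeeze_mid [([0.68, -0.361, 0.112], 0.66)]
```

View pics/top1.png

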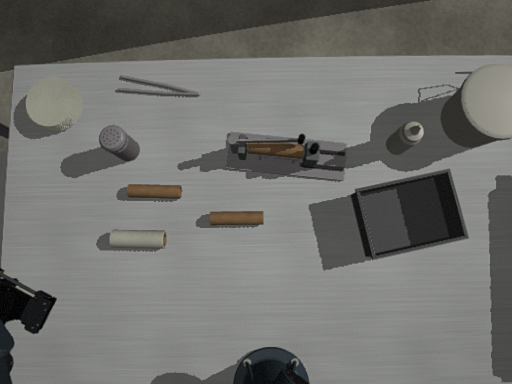

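View pics/scene1.png

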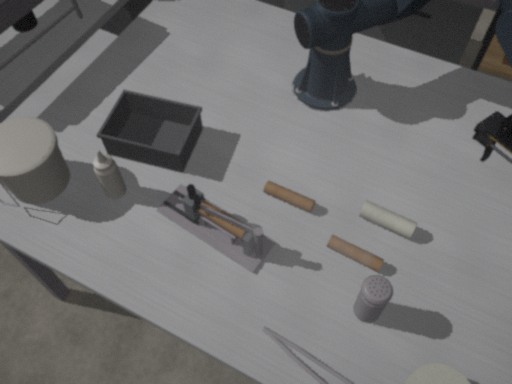

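Run:
```python
from h import *
for c in('top','scene'):
    p,d=snap(c)
    for l in ['tail_knob','bar_knob','bar_pivot','roll_mid','core0_mid','waste_in','dispenser']:
        for x in bot.trace(l,c)[:3]:
            P=cloud(x['mask'],d,c)
            if len(P)<5: print(c,l,'few');continue
            q=P[:,:2]; (cx,cy),(w,h),a=cv2.minAreaRect(q.astype(np.float32)*1000)
            print(c,l,round(x['conf'],2),len(P),'med',np.round(np.median(P,0),3),'p2',np.round(np.percentile(P,2,0),3),'p98',np.round(np.percentile(P,98,0),3),'rect',np.round([cx,cy,w,h,a],0))
# dispenser heights : points near dispenser from top
p,d=snap('top');P=cloud(d>0,d,'top')
m=(P[:,0]>.5)&(P[:,0]<.8)&(P[:,1]>-.25)&(P[:,1]<.25)
for lo,hi in((.005,.015),(.08,.106),(.108,.14),(.141,.156),(.156,.165)):
    q=P[m&(P[:,2]>lo)&(P[:,2]<hi)]
    if len(q)>5:print(lo,len(q),np.round(cv2.minAreaRect(q[:,:2].astype(np.float32)*1000)[0],0),np.round(cv2.minAreaRect(q[:,:2].astype(np.float32)*1000)[1:][0],0),cv2.minAreaRect(q[:,:2].astype(np.float32)*1000)[2],np.round(q.mean(0),3))
```

```text
top tail_knob 0.72 349 med [ 0.62  -0.116  0.105] p2 [ 0.602 -0.137  0.031] p98 [ 0.653 -0.099  0.153] rect [ 628. -118.   39.   54.   81.]
top bar_knob 0.81 437 med [0.653 0.012 0.132] p2 [ 0.645 -0.094  0.   ] p98 [0.697 0.103 0.162] rect [673.   0.  62. 227.   2.]
top bar_pivot 0.83 3514 med [ 0.624 -0.072  0.013] p2 [ 0.575 -0.214  0.006] p98 [0.696 0.104 0.151] rect [638. -55. 336. 110.  83.]
top bar_pivot 0.51 741 med [0.537 0.321 0.035] p2 [0.519 0.25  0.001] p98 [0.56  0.398 0.042] rect [541. 331. 166.  43.  87.]
top roll_mid 0.81 981 med [0.402 0.362 0.046] p2 [0.379 0.292 0.012] p98 [0.427 0.435 0.053] rect [402. 364. 148.  50.  90.]
top core0_mid 0.56 688 med [ 0.636 -0.028  0.097] p2 [ 0.618 -0.092  0.08 ] p98 [0.654 0.048 0.102] rect [641. -22. 148.  37.  83.]
top waste_in 0.63 7623 med [ 0.462 -0.394  0.007] p2 [ 0.356 -0.509  0.   ] p98 [ 0.562 -0.241  0.103] rect [ 464. -399.  214.  312.   11.]
top dispenser 0.8 3856 med [ 0.624 -0.069  0.013] p2 [ 0.575 -0.217  0.003] p98 [0.699 0.107 0.151] rect [647. -56. 345. 131.  84.]
scene tail_knob 0.92 441 med [ 0.65  -0.117 
[... 833 characters left out ...]
] p98 [ 0.57  -0.241  0.104] rect [ 419. -385.  284.  267.   11.]
scene dispenser 0.83 3690 med [ 0.66  -0.035  0.014] p2 [ 0.594 -0.216  0.006] p98 [0.703 0.107 0.151] rect [637. -57. 342. 117.  83.]
scene dispenser 0.16 713 med [0.469 0.095 0.034] p2 [0.43  0.016 0.002] p98 [0.48  0.163 0.042] rect [454.  88.  58. 151.   2.]
0.005 2930 [650.  -0.] [500. 299.] 89.98655700683594 [ 0.629 -0.048  0.01 ]
0.08 1072 [617. -89.] [369. 106.] 68.12682342529297 [ 0.63  -0.038  0.097]
0.108 359 [647. -18.] [244.  46.] 79.83741760253906 [0.649 0.005 0.128]
0.141 75 [650. -15.] [235.  29.] 81.55194854736328 [ 0.633 -0.103  0.151]
0.156 40 [ 644. -101.] [52. 17.] 53.846710205078125 [ 0.653 -0.088  0.161]
```

Both pictures show the dispenser at top px (285,150), with its bar roughly over the core. Two loose cores are at top px (155,191) and (237,218), the roll is at (138,239) and the box at (412,215). The third loose core is absent. One refining fit next.

```bash
cat >> h.py <<'E'
from scipy.optimize import least_squares
def cyl(P,r,zc,mid,yaw,L=.15):
    "fit horizontal cylinder axis; mid, yaw(deg) initial -> centre xy, yaw"
    def loc(p):
        a=np.radians(p[2]);e=np.array([np.cos(a),np.sin(a)]);n=np.array([-e[1],e[0]]);d=P[:,:2]-p[:2];return d@e,d@n
    def f(p):
        s,t=loc(p);return np.hypot(t,P[:,2]-zc-p[3])-r
    def full(p): return np.r_[f(p)*10, np.array([p[3]*3])]
    o=least_squares(full,[*mid,yaw,0],loss='soft_l1',f_scale=.03,x_scale=[.01,.01,5,.005]).x
    s,t=loc(o);g=np.abs(f(o))<.004
    lo,hi=np.percentile(s[g],[1,99]);a=np.radians(o[2]);c=o[:2]+np.array([np.cos(a),np.sin(a)])*(lo+hi)/2
    return np.round(c,4),round(o[2],1),round(hi-lo,3),round(o[3],4),g.sum()
def full():
    out=[]
    for c in('top','scene'):
        p,d=snap(c);out.append(cloud(d>0,d,c))
    return np.vstack(out)
def near(P,c,r,lo,hi): return P[(np.hypot(*(P[:,:2]-c).T)<r)&(P[:,2]>lo)&(P[:,2]<hi)]
def plan(x,y,z,yaw):
    s=bot.read_state();R=np.array(s['tcp_rot']);p=np.array(s['position'])
    cy=np.degrees(np.arctan2(R[1,1],R[0,1]));d=(np.array([x,y,z])-p)
    a=np.radians(yaw);ey=np.array([np.cos(a),np.sin(a),0]);ex=np.array([-ey[1],ey[0],0])
    print('roll',round(np.radians(cy-yaw),3),'then tool xyz mm',np.round([d@ex*1e3,d@ey*1e3,-d[2]*1e3]),'| before-roll axes',np.round(d@R*1e3))
E
python3 - <<'E'
from h import *
P=full()
print('core0',cyl(near(P,[.643,-.022],.09,.075,.104),.019,.08,[.643,-.022],83))
print('coreA',cyl(near(P,[.452,.088],.09,.012,.05),.019,.019,[.452,.088],88))
print('coreB',cyl(near(P,[.54,.323],.09,.012,.05),.019,.019,[.54,.323],87))
print('roll',cyl(near(P,[.405,.363],.09,.015,.06),.025,.025,[.405,.363],88))
a=np.radians(83);ey=np.array([np.cos(a),np.sin(a)]);ex=np.array([ey[1],-ey[0]])
q=near(P,[.645,-.095],.05,.136,.165);l=(q[:,:2]-[.643,-.022])
for z0,z1 in((.136,.154),(.155,.165)):
    m=(q[:,2]>z0)&(q[:,2]<z1);print('knobs',np.round(np.c_[l[m]@ex,l[m]@ey,q[m,2]][::4]*1e3).astype(int).tolist())
q=near(P,[.65,0],.08,.108,.135);l=q[:,:2]-[.643,-.022];print('bar',np.polyfit(l@ey,l@ex,1))
q=near(P,[.462,-.395],.2,.09,.107);r=cv2.minAreaRect(q[:,:2].astype(np.float32)*1000);print('box',np.round(r[0]),np.round(r[1]),round(r[2],1))
q=near(P,[.63,-.055],.25,.005,.014);r=cv2.minAreaRect(q[:,:2].astype(np.float32)*1000);print('base',np.round(r[0]),np.round(r[1]),round(r[2],1))
E
```

```text
core0 (array([ 0.6424, -0.0207]), np.float64(82.9), np.float64(0.163), np.float64(0.001), np.int64(1191))
coreA (array([0.4596, 0.0885]), np.float64(89.7), np.float64(0.147), np.float64(0.0005), np.int64(1304))
coreB (array([0.5394, 0.3226]), np.float64(87.6), np.float64(0.147), np.float64(0.0008), np.int64(1411))
roll (array([0.4043, 0.3634]), np.float64(88.3), np.float64(0.145), np.float64(0.0006), np.int64(1796))
knobs [[30, -63, 154], [14, -57, 152], [12, -67, 152], [10, -62, 148], [7, -93, 151], [5, -94, 150], [6, -104, 152], [3, -102, 150], [-1, -89, 149], [-1, -99, 153], [-2, -92, 146], [-5, -90, 147], [-5, -105, 151], [-9, -95, 152], [-8, -105, 152], [-11, -97, 154], [-10, -94, 137], [-11, -104, 142], [-5, -110, 149], [-2, -104, 152], [5, -108, 152], [-2, -97, 153], [6, -104, 152], [-4, -92, 151], [6, -100, 152], [-1, -90, 151], [7, -97, 151], [-1, -91, 145], [9, -95, 150], [-1, -91, 141], [8, -94, 144], [12, -97, 143], [4, -91, 138], [28, -66, 153], [28, -64, 150], [19, -58, 143], [28, -61, 147], [20, -54, 144], [26, -56, 144], [26, -56, 139]]
knobs [[25, -60, 159], [22, -55, 161], [22, -65, 163], [20, -58, 160], [21, -68, 158], [17, -61, 160], [18, -71, 162], [15, -63, 161], [13, -59, 157], [10, -61, 159], [-3, -106, 155], [2, -96, 155], [12, -64, 163], [14, -63, 161], [19, -66, 160], [26, -70, 162], [19, -59, 161], [24, -61, 162], [17, -55, 157], [25, -57, 163]]
bar [-0.11536555  0.01259396]
box [ 508. -368.] [299. 268.] 10.5
base [630. -54.] [495. 495.] 27.9
```

Request:
move_arm --increments '[{"xyz": [0,0,0],"roll": 0.125,"grip": 0},{"xyz": [0,0,0],"roll": 0.125,"grip": 0},{"xyz": [0,0,0],"roll": 0.125,"grip": 0},{"xyz": [0,0,0],"roll": 0.125,"grip": 0},{"xyz": [0,0,0],"roll": 0.125,"grip": 0}]'

```text
time_s: 2.27
position: [0.2779, 0.5598, 0.2226]
tcp_rot: [[-0.461, 0.888, 0.0], [0.888, 0.461, 0.0], [0.0, 0.0, -1.0]]
force: [0.0, 0.7, -0.2]
opening: 0.701
grasp_force: 0.0
```

Request:
move_arm --increments '[{"xyz": [0,0,0],"roll": 0.125,"grip": 0},{"xyz": [0,0,0],"roll": 0.125,"grip": 0},{"xyz": [0,0,0],"roll": 0.125,"grip": 0},{"xyz": [0,0,0],"roll": 0.125,"grip": 0},{"xyz": [0,0,0],"roll": 0.107,"grip": 0}]'

```text
time_s: 2.68
position: [0.2779, 0.5598, 0.2226]
tcp_rot: [[0.128, 0.992, 0.0], [0.992, -0.128, 0.0], [0.0, 0.0, -1.0]]
force: [-0.9, -0.7, 0.6]
opening: 0.325
grasp_force: 0.0
```

Request:
move_arm --increments '[{"xyz": [-33,23,0],"roll": 0,"grip": 0},{"xyz": [-33,23,0],"roll": 0,"grip": 0},{"xyz": [-33,23,0],"roll": 0,"grip": 0},{"xyz": [-33,23,0],"roll": 0,"grip": 0},{"xyz": [-33,23,0],"roll": 0,"grip": 0}]'

```text
time_s: 3.1
position: [0.3724, 0.3806, 0.2227]
tcp_rot: [[0.121, 0.993, 0.0], [0.993, -0.121, 0.0], [0.0, 0.0, -1.0]]
force: [2.0, 0.8, -0.2]
opening: 0.023
grasp_force: 0.0
```

Request:
move_arm --increments '[{"xyz": [-33,23,0],"roll": 0,"grip": 0},{"xyz": [-33,23,0],"roll": 0,"grip": 0},{"xyz": [-33,23,0],"roll": 0,"grip": 0},{"xyz": [-33,23,0],"roll": 0,"grip": 0},{"xyz": [-33,23,0],"roll": 0,"grip": 0}]'

```text
time_s: 3.52
position: [0.4667, 0.2025, 0.2229]
tcp_rot: [[0.122, 0.993, 0.001], [0.993, -0.122, 0.0], [0.0, 0.001, -1.0]]
force: [0.3, 0.9, -0.9]
opening: 0.006
grasp_force: 0.0
```

Request:
move_arm --increments '[{"xyz": [-33,23,0],"roll": 0,"grip": 0},{"xyz": [-33,23,0],"roll": 0,"grip": 0},{"xyz": [-33,23,0],"roll": 0,"grip": 0},{"xyz": [-33,23,0],"roll": 0,"grip": 0},{"xyz": [-33,23,0],"roll": 0,"grip": 0}]'

```text
time_s: 3.93
position: [0.5608, 0.0245, 0.2228]
tcp_rot: [[0.122, 0.993, 0.0], [0.993, -0.122, 0.0], [0.0, 0.0, -1.0]]
force: [0.8, 0.7, -0.0]
opening: 0.008
grasp_force: 0.0
```

Request:
move_arm --increments '[{"xyz": [-33,23,0],"roll": 0,"grip": 0},{"xyz": [-33,23,0],"roll": 0,"grip": 0},{"xyz": [-33,23,0],"roll": 0,"grip": 0},{"xyz": [0,0,0],"roll": 0,"grip": 0},{"xyz": [0,0,0],"roll": 0,"grip": 0}]'

```text
time_s: 4.35
position: [0.6174, -0.0826, 0.2222]
tcp_rot: [[0.125, 0.992, 0.001], [0.992, -0.125, -0.0], [0.0, 0.001, -1.0]]
force: [-0.0, 0.6, -0.3]
opening: 0.009
grasp_force: 0.0
```

```bash
python3 -c "
from h import *
plan(.618,-.079,.125,-7);s=bot.read_state();print(s['force'],s['joint_positions'],s['time_s'],s['opening'])"
```

```text
roll -0.004 then tool xyz mm [ 4.  0. 97.] | before-roll axes [ 4.  0. 97.]
[-0.04642826  0.62965606 -0.34469348] [-1.78866639e+01  3.00679712e+01  8.24485021e+01  7.00618712e-03
  6.74546978e+01 -1.06870272e+01] 4.35 0.008901911998132303
```

Request:
move_arm --increments '[{"xyz": [2,0,33],"roll": 0,"grip": 0},{"xyz": [2,0,33],"roll": 0,"grip": 0},{"xyz": [0,0,31],"roll": 0,"grip": 0},{"xyz": [0,0,0],"roll": -0.1,"grip": 0},{"xyz": [0,10,0],"roll": 0,"grip": 0}]'

```text
time_s: 4.77
position: [0.622, -0.0735, 0.1224]
tcp_rot: [[0.017, 1.0, -0.01], [1.0, -0.017, 0.003], [0.003, -0.01, -1.0]]
force: [-0.3, -0.0, 0.3]
opening: 0.005
grasp_force: 0.0
```

Request:
move_arm --increments '[{"xyz": [-1.6,19,0],"roll": -0.11,"grip": 0},{"xyz": [-1.6,19,0],"roll": -0.11,"grip": 0},{"xyz": [-1.6,19,0],"roll": -0.11,"grip": 0},{"xyz": [-1.6,19,0],"roll": -0.11,"grip": 0},{"xyz": [0,0,0],"roll": 0,"grip": 0}]'

```text
time_s: 5.18
position: [0.705, -0.0696, 0.1257]
tcp_rot: [[-0.41, 0.912, 0.003], [0.912, 0.41, 0.0], [-0.001, 0.003, -1.0]]
force: [0.2, 0.3, 0.2]
opening: 0.006
grasp_force: 0.0
```

Run:
```python
from h import *
p,d=snap('scene');cv2.imwrite('pics/s2.png',cv2.resize(p[130:300,130:330,::-1],None,fx=3,fy=3))
```

```text
(no output)
```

View pics/s2.png

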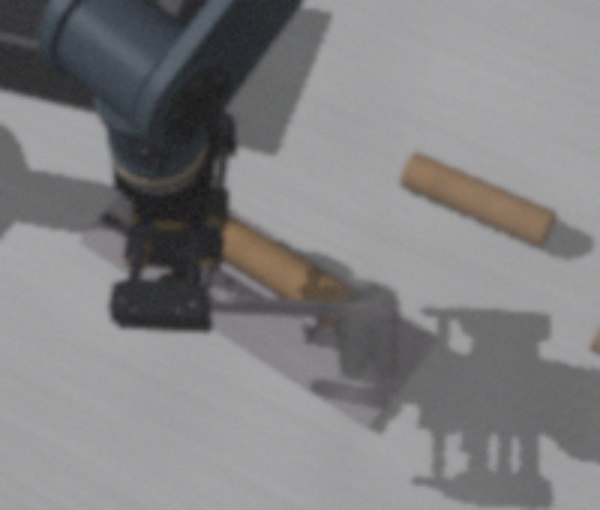

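The bar follows the fingers: in the crop it runs from its hinge at (370,295) to the gripper at (165,300). I'll carry on.

Request:
move_arm --increments '[{"xyz": [-1.6,19,0],"roll": -0.11,"grip": 0},{"xyz": [-1.6,19,0],"roll": -0.11,"grip": 0},{"xyz": [-1.6,19,0],"roll": -0.11,"grip": 0},{"xyz": [-1.6,19,0],"roll": -0.11,"grip": 0},{"xyz": [-1.6,19,0],"roll": -0.11,"grip": 0}]'

```text
time_s: 5.65
position: [0.7808, -0.0217, 0.1253]
tcp_rot: [[-0.825, 0.565, -0.004], [0.565, 0.825, 0.0], [0.003, -0.002, -1.0]]
force: [-1.3, -0.6, -0.2]
opening: 0.004
grasp_force: 0.6
```

Request:
move_arm --increments '[{"xyz": [-1.6,19,0],"roll": -0.11,"grip": 0},{"xyz": [-1,14,0],"roll": -0.07,"grip": 0},{"xyz": [0,0,0],"roll": 0,"grip": 0},{"xyz": [0,-20,-20],"roll": 0,"grip": 0},{"xyz": [0,-20,-30],"roll": 0,"grip": 0}]'

```text
time_s: 6.07
position: [0.7812, -0.0305, 0.1707]
tcp_rot: [[-0.912, 0.411, -0.012], [0.411, 0.912, 0.002], [0.011, -0.003, -1.0]]
force: [-0.0, -0.1, -0.3]
opening: 0.009
grasp_force: 0.0
```

Run:
```python
from h import *
P=full()
q=near(P,[.8,.04],.12,.137,.165);print(np.round(np.median(q,0),3),len(q))
q=near(P,[.74,.07],.1,.108,.136);print('bar',np.polyfit(q[:,0],q[:,1],1),len(q))
# tail knob target: push from +y side
plan(.6330,-.090,.20,-7);print(bot.read_state()['position'])
```

```text
[0.824 0.026 0.158] 87
bar [-0.41571931  0.36679616] 361
roll 1.264 then tool xyz mm [ -72. -146.  -18.] | before-roll axes [ 117. -113.  -19.]
[ 0.78662593 -0.03620557  0.181675  ]
```

Request:
move_arm --increments '[{"xyz": [0,0,0],"roll": 0.125,"grip": 70},{"xyz": [0,0,0],"roll": 0.125,"grip": 70},{"xyz": [0,0,0],"roll": 0.125,"grip": 70},{"xyz": [0,0,0],"roll": 0.125,"grip": 70},{"xyz": [0,0,0],"roll": 0.125,"grip": 70}]'

```text
time_s: 6.58
position: [0.7841, -0.0324, 0.1751]
tcp_rot: [[-0.491, 0.871, -0.002], [0.871, 0.491, 0.0], [0.001, -0.002, -1.0]]
force: [0.3, -0.1, 0.0]
opening: 0.296
grasp_force: 0.0
```

Request:
move_arm --increments '[{"xyz": [0,0,0],"roll": 0.125,"grip": 70},{"xyz": [0,0,0],"roll": 0.125,"grip": 70},{"xyz": [0,0,0],"roll": 0.125,"grip": 70},{"xyz": [0,0,0],"roll": 0.125,"grip": 70},{"xyz": [0,0,0],"roll": 0.125,"grip": 70}]'

```text
time_s: 7.0
position: [0.7841, -0.0323, 0.175]
tcp_rot: [[0.112, 0.994, -0.002], [0.994, -0.112, 0.0], [0.0, -0.002, -1.0]]
force: [-0.0, -0.5, -0.1]
opening: 0.654
grasp_force: 0.0
```

Request:
move_arm --increments '[{"xyz": [-25,-36,0],"roll": 0.014,"grip": 70},{"xyz": [-25,-36,0],"roll": 0,"grip": 70},{"xyz": [-25,-36,0],"roll": 0,"grip": 70},{"xyz": [-27,-36,0],"roll": 0,"grip": 70},{"xyz": [0,0,0],"roll": 0,"grip": 70}]'

```text
time_s: 7.42
position: [0.6288, -0.1141, 0.1738]
tcp_rot: [[0.122, 0.992, -0.014], [0.992, -0.122, 0.002], [0.0, -0.015, -1.0]]
force: [-0.3, 0.7, -0.1]
opening: 0.696
grasp_force: 0.0
```

Run:
```python
from h import *
s=bot.read_state();print(s['position'],s['opening']);plan(.631,-.120,.112,-7)
```

```text
[ 0.62882398 -0.11412377  0.17379174] 0.6959104536753484
roll -0.0 then tool xyz mm [-6.  3. 62.] | before-roll axes [-6.  4. 62.]
```

Request:
move_arm --increments '[{"xyz": [-5,2,30],"roll": 0,"grip": 70},{"xyz": [0,0,31],"roll": 0,"grip": 70},{"xyz": [0,0,0],"roll": 0,"grip": 15},{"xyz": [0,0,0],"roll": 0,"grip": 15},{"xyz": [0,0,0],"roll": 0,"grip": 15}]'

```text
time_s: 7.83
position: [0.6415, -0.1178, 0.1155]
tcp_rot: [[0.117, 0.993, 0.001], [0.993, -0.117, -0.0], [-0.0, 0.001, -1.0]]
force: [1.2, -0.8, -0.4]
opening: 0.556
grasp_force: 0.0
```

Request:
move_arm --increments '[{"xyz": [0,0,0],"roll": 0,"grip": 15},{"xyz": [0,0,0],"roll": 0,"grip": 10},{"xyz": [0,0,0],"roll": 0,"grip": 10},{"xyz": [0,0,0],"roll": 0,"grip": 10},{"xyz": [0,0,0],"roll": 0,"grip": 10}]'

```text
time_s: 8.25
position: [0.63, -0.1163, 0.1155]
tcp_rot: [[0.114, 0.993, -0.025], [0.994, -0.114, 0.003], [-0.0, -0.026, -1.0]]
force: [-21.9, -1.8, 13.4]
opening: 0.247
grasp_force: 29.8
```

Request:
move_arm --increments '[{"xyz": [-8,0,0],"roll": 0,"grip": 10},{"xyz": [-15,0,0],"roll": 0,"grip": 10},{"xyz": [-15,0,0],"roll": 0,"grip": 10},{"xyz": [-15,0,0],"roll": 0,"grip": 10},{"xyz": [-13,0,0],"roll": 0,"grip": 10}]'

```text
time_s: 8.67
position: [0.6225, -0.1785, 0.1155]
tcp_rot: [[0.115, 0.993, -0.025], [0.993, -0.114, 0.01], [0.007, -0.026, -1.0]]
force: [-21.8, 8.6, 14.7]
opening: 0.239
grasp_force: 29.8
```

Run:
```python
from h import *
s=bot.read_state();print(s['position'],s['opening'],s['grasp_force'],s['force'])
w=np.array(s['position'])[:2]-[.643,-.022];print('local y',w@[.122,.9925],'x',w@[.9925,-.122])
```

```text
[ 0.62245498 -0.17847454  0.11548994] 0.2394625659516152 29.775779619812965 [-21.78221875   8.585947    14.73097317]
local y -0.15780746902812068 x -0.0013010344035615084
```

Request:
move_arm --increments '[{"xyz": [-3,-11,0],"roll": 0,"grip": 10},{"xyz": [-3,0,0],"roll": 0,"grip": 10},{"xyz": [0,0,0],"roll": 0,"grip": 10},{"xyz": [0,0,0],"roll": 0,"grip": 60},{"xyz": [0,0,0],"roll": 0,"grip": 60}]'

```text
time_s: 9.08
position: [0.6232, -0.1882, 0.1163]
tcp_rot: [[0.115, 0.993, 0.003], [0.993, -0.115, -0.002], [-0.001, 0.003, -1.0]]
force: [-0.3, -0.1, 0.6]
opening: 0.325
grasp_force: 0.0
```

Request:
move_arm --increments '[{"xyz": [0,0,0],"roll": 0,"grip": 60},{"xyz": [0,0,0],"roll": 0,"grip": 60},{"xyz": [0,0,-30],"roll": 0,"grip": 60},{"xyz": [0,0,-30],"roll": 0,"grip": 75},{"xyz": [0,0,-30],"roll": 0,"grip": 75}]'

```text
time_s: 9.5
position: [0.6219, -0.1884, 0.2054]
tcp_rot: [[0.116, 0.993, -0.001], [0.993, -0.116, 0.0], [0.0, -0.001, -1.0]]
force: [0.7, -0.6, -0.2]
opening: 0.664
grasp_force: 0.0
```

Request:
move_arm --increments '[{"xyz": [41,0,0],"roll": 0,"grip": 75},{"xyz": [41,0,0],"roll": 0,"grip": 75},{"xyz": [41,0,0],"roll": 0,"grip": 75},{"xyz": [38,0,0],"roll": 0,"grip": 75},{"xyz": [0,0,0],"roll": 0,"grip": 75}]'

```text
time_s: 9.92
position: [0.6408, -0.0211, 0.2052]
tcp_rot: [[0.11, 0.994, 0.001], [0.994, -0.11, 0.003], [0.004, 0.001, -1.0]]
force: [-0.4, -0.0, -0.3]
opening: 0.75
grasp_force: 0.0
```

Run:
```python
from h import *
p,d=snap('scene');P=cloud(d>0,d,'scene')
cv2.imwrite('pics/s3.png',cv2.resize(p[130:300,130:330,::-1],None,fx=3,fy=3))
s=bot.read_state();print(s['position'],s['opening']);plan(.643,-.022,.065,-7)
```

```text
[ 0.64087963 -0.02449153  0.20511226] 0.749896656997537
roll 0.012 then tool xyz mm [  3.   2. 140.] | before-roll axes [  3.   2. 140.]
```

View pics/s3.png

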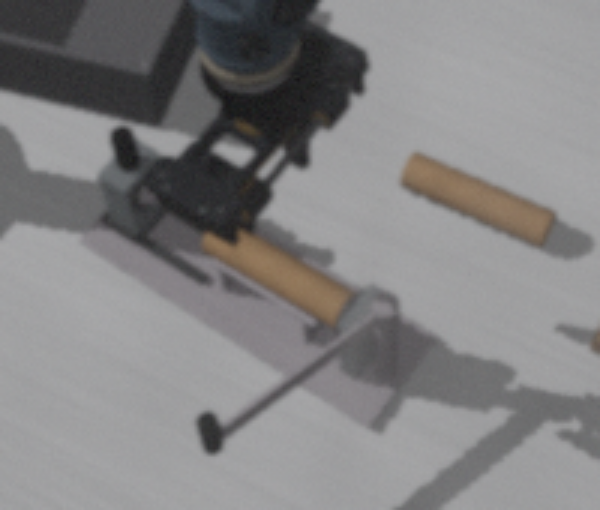

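Crop: the bar is out (knob at 210,432), the tailstock is fully back (125,165), and the core hangs on the head cone (280,275). I'll grip the core and draw it off.

Request:
move_arm --increments '[{"xyz": [3,2,36],"roll": 0,"grip": 75},{"xyz": [0,0,36],"roll": 0,"grip": 75},{"xyz": [0,0,36],"roll": 0,"grip": 75},{"xyz": [0,0,36],"roll": 0,"grip": 75},{"xyz": [0,0,0],"roll": 0,"grip": 30}]'

```text
time_s: 10.38
position: [0.6375, -0.026, 0.0531]
tcp_rot: [[0.117, 0.993, -0.014], [0.993, -0.117, 0.002], [0.001, -0.015, -1.0]]
force: [-1.7, 0.5, -0.9]
opening: 0.726
grasp_force: 0.0
```

Request:
move_arm --increments '[{"xyz": [0,0,0],"roll": 0,"grip": 30},{"xyz": [0,0,0],"roll": 0,"grip": 30},{"xyz": [0,0,0],"roll": 0,"grip": 30},{"xyz": [0,0,0],"roll": 0,"grip": 30},{"xyz": [0,0,0],"roll": 0,"grip": 30}]'

```text
time_s: 10.8
position: [0.6421, -0.026, 0.0629]
tcp_rot: [[0.115, 0.993, -0.001], [0.993, -0.115, -0.001], [-0.001, -0.001, -1.0]]
force: [-4.4, -1.4, 5.4]
opening: 0.433
grasp_force: 30.0
```

Run:
```python
from h import *
s=bot.read_state();print(s['position'],s['opening'],s['grasp_force'],s['force'])
P=full();q=near(P,[.462,-.395],.2,.093,.108);q=q[(q[:,1]<-.23)]
# box rim: only points of dark rim; fit
for c in('top',):
    p,d=snap(c);m=bot.trace('waste_in',c)[0];Q=cloud(m['mask'],d,c);Q=Q[(Q[:,2]>.085)&(Q[:,2]<.11)]
    r=cv2.minAreaRect(Q[:,:2].astype(np.float32)*1000);print(m['conf'],len(Q),np.round(r[0]),np.round(r[1]),r[2])
```

```text
[ 0.64206671 -0.02595592  0.06288285] 0.4334259322493494 30.000800974667072 [-4.39011861 -1.37579886  5.3508428 ]Traceback (most recent call last):
  File "<stdin>", line 6, in <module>
IndexError: list index out of range
```

Request:
move_arm --increments '[{"xyz": [-7,0,0],"roll": 0,"grip": 30},{"xyz": [-8,0,0],"roll": 0,"grip": 30},{"xyz": [-8,0,0],"roll": 0,"grip": 30},{"xyz": [-5,0,0],"roll": 0,"grip": 30},{"xyz": [0,0,0],"roll": 0,"grip": 30}]'

```text
time_s: 11.42
position: [0.6398, -0.0554, 0.0609]
tcp_rot: [[0.117, 0.993, 0.0], [0.993, -0.117, -0.001], [-0.001, 0.001, -1.0]]
force: [-2.6, -1.8, 1.8]
opening: 0.433
grasp_force: 30.0
```

Request:
move_arm --increments '[{"xyz": [0,0,-20],"roll": 0,"grip": 30},{"xyz": [0,0,-40],"roll": 0,"grip": 30},{"xyz": [0,0,-40],"roll": 0,"grip": 30},{"xyz": [0,0,-40],"roll": 0,"grip": 30},{"xyz": [0,0,-20],"roll": 0,"grip": 30}]'

```text
time_s: 11.83
position: [0.6432, -0.0546, 0.226]
tcp_rot: [[0.116, 0.993, 0.01], [0.993, -0.116, -0.003], [-0.002, 0.011, -1.0]]
force: [1.4, -0.2, 1.1]
opening: 0.431
grasp_force: 30.0
```

```bash
cat >> h.py <<'E'
def box():
    for c in('top','scene'):
        p,d=snap(c)
        for m in bot.trace('waste_in',c):
            Q=cloud(m['mask'],d,c)
            if np.hypot(*(np.median(Q,0)[:2]-[.46,-.39]))>.2: continue
            Q=Q[(Q[:,2]>.088)&(Q[:,2]<.112)]
            r=cv2.minAreaRect(Q[:,:2].astype(np.float32)*1000);print('box',c,round(m['conf'],2),len(Q),np.round(r[0]),np.round(r[1]),round(r[2],1));break
E
python3 - <<'E'
from h import *
s=bot.read_state();print(s['position'],s['opening'],s['grasp_force'],s['force'])
box();plan(.46,-.395,.21,11)
p,d=snap('scene','s4')
E
```

```text
[ 0.6431786  -0.05461681  0.22597601] 0.4310396170722015 29.999673161655664 [ 1.40471548 -0.23474064  1.05234076]
box top 0.95 1352 [ 459. -376.] [191. 264.] 11.5
box scene 0.82 878 [ 460. -377.] [199. 267.] 10.5
roll -0.308 then tool xyz mm [-301. -242.   11.] | before-roll axes [-360. -139.   11.]
```

View pics/s4.png

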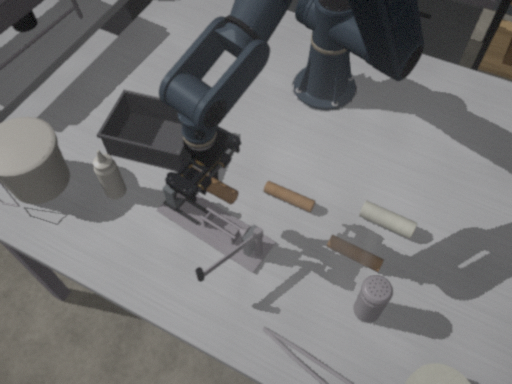

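Request:
move_arm --increments '[{"xyz": [0,0,0],"roll": -0.103,"grip": 30},{"xyz": [0,0,0],"roll": -0.103,"grip": 30},{"xyz": [0,0,0],"roll": -0.103,"grip": 30},{"xyz": [-20,-20,0],"roll": 0,"grip": 30},{"xyz": [-28,-28,0],"roll": 0,"grip": 30}]'

```text
time_s: 12.5
position: [0.6018, -0.1076, 0.2176]
tcp_rot: [[-0.196, 0.981, -0.003], [0.981, 0.196, 0.002], [0.002, -0.002, -1.0]]
force: [-0.3, -1.3, -0.9]
opening: 0.434
grasp_force: 30.0
```

Request:
move_arm --increments '[{"xyz": [-28,-28,0],"roll": 0,"grip": 30},{"xyz": [-28,-28,0],"roll": 0,"grip": 30},{"xyz": [-28,-28,0],"roll": 0,"grip": 30},{"xyz": [-28,-28,0],"roll": 0,"grip": 30},{"xyz": [-28,-28,0],"roll": 0,"grip": 30}]'

```text
time_s: 12.92
position: [0.4891, -0.2745, 0.218]
tcp_rot: [[-0.192, 0.981, -0.003], [0.981, 0.192, 0.003], [0.003, -0.003, -1.0]]
force: [0.2, 0.1, -0.6]
opening: 0.434
grasp_force: 30.0
```

Request:
move_arm --increments '[{"xyz": [-28,-28,0],"roll": 0,"grip": 30},{"xyz": [-28,-28,0],"roll": 0,"grip": 30},{"xyz": [-28,-25,0],"roll": 0,"grip": 30},{"xyz": [-10,-8,0],"roll": 0,"grip": 30},{"xyz": [0,0,0],"roll": 0,"grip": 30}]'

```text
time_s: 13.33
position: [0.4198, -0.3859, 0.2184]
tcp_rot: [[-0.187, 0.982, -0.002], [0.982, 0.187, 0.002], [0.002, -0.002, -1.0]]
force: [1.5, 0.8, -0.5]
opening: 0.433
grasp_force: 30.0
```

Run:
```python
from h import *
s=bot.read_state();print(s['position'],s['opening'],s['grasp_force'])
box();plan(.426,-.384,.05,11)
```

```text
[ 0.41978057 -0.38589463  0.21836091] 0.43328375642467826 29.999300725758076
box top 0.62 643 [ 459. -375.] [191. 262.] 11.4
box scene 0.92 1241 [ 460. -378.] [200. 266.] 10.9
roll 0.002 then tool xyz mm [ -3.   3. 169.] | before-roll axes [ -4.   3. 169.]
```

Request:
move_arm --increments '[{"xyz": [0,8,33],"roll": 0,"grip": 30},{"xyz": [0,0,33],"roll": 0,"grip": 30},{"xyz": [0,0,33],"roll": 0,"grip": 30},{"xyz": [0,0,33],"roll": 0,"grip": 30},{"xyz": [0,0,33],"roll": 0,"grip": 30}]'

```text
time_s: 13.95
position: [0.431, -0.3797, 0.0543]
tcp_rot: [[-0.195, 0.981, 0.0], [0.981, 0.195, -0.0], [-0.0, 0.0, -1.0]]
force: [0.6, -0.7, 0.1]
opening: 0.431
grasp_force: 30.0
```

Request:
move_arm --increments '[{"xyz": [0,0,0],"roll": 0,"grip": 30},{"xyz": [0,0,0],"roll": 0,"grip": 58},{"xyz": [0,0,0],"roll": 0,"grip": 58},{"xyz": [0,0,0],"roll": 0,"grip": 58},{"xyz": [0,0,0],"roll": 0,"grip": 58}]'

```text
time_s: 14.37
position: [0.4311, -0.3827, 0.058]
tcp_rot: [[-0.192, 0.981, 0.003], [0.981, 0.192, -0.004], [-0.004, 0.002, -1.0]]
force: [-0.1, -0.5, -0.2]
opening: 0.569
grasp_force: 0.0
```

Request:
move_arm --increments '[{"xyz": [0,0,-30],"roll": 0,"grip": 58},{"xyz": [0,0,-35],"roll": 0,"grip": 58},{"xyz": [0,0,-35],"roll": 0,"grip": 58},{"xyz": [0,0,-35],"roll": 0,"grip": 75},{"xyz": [0,0,0],"roll": 0,"grip": 75}]'

```text
time_s: 14.78
position: [0.4332, -0.3857, 0.1998]
tcp_rot: [[-0.192, 0.981, 0.011], [0.981, 0.192, -0.014], [-0.016, 0.008, -1.0]]
force: [0.5, -1.1, 0.0]
opening: 0.66
grasp_force: 0.0
```

Run:
```python
from h import *
s=bot.read_state();print(s['position'],s['opening'],s['grasp_force'])
plan(.404,.363,.2,-2);plan(.4596,.0885,.2,0)
```

```text
[ 0.43318534 -0.38570955  0.19975295] 0.6597842496267573 0.0
roll 0.228 then tool xyz mm [747. -55.  -0.] | before-roll axes [740. 115. -11.]
roll 0.193 then tool xyz mm [474.  26.  -0.] | before-roll axes [460. 117.  -7.]
```

Request:
move_arm --increments '[{"xyz": [0,0,0],"roll": 0.1,"grip": 75},{"xyz": [0,0,0],"roll": 0.093,"grip": 75},{"xyz": [38,3,0],"roll": 0,"grip": 75},{"xyz": [40,2,0],"roll": 0,"grip": 75},{"xyz": [40,2,0],"roll": 0,"grip": 75}]'

```text
time_s: 15.2
position: [0.4369, -0.2632, 0.1917]
tcp_rot: [[0.002, 1.0, 0.002], [1.0, -0.002, -0.002], [-0.002, 0.002, -1.0]]
force: [0.0, 0.9, -0.0]
opening: 0.748
grasp_force: 0.0
```

Request:
move_arm --increments '[{"xyz": [40,2,0],"roll": 0,"grip": 75},{"xyz": [40,2,0],"roll": 0,"grip": 75},{"xyz": [40,2,0],"roll": 0,"grip": 75},{"xyz": [40,2,0],"roll": 0,"grip": 75},{"xyz": [40,2,0],"roll": 0,"grip": 75}]'

```text
time_s: 15.62
position: [0.4469, -0.062, 0.1919]
tcp_rot: [[0.001, 1.0, 0.003], [1.0, -0.001, -0.001], [-0.001, 0.003, -1.0]]
force: [0.1, 0.1, 0.0]
opening: 0.753
grasp_force: 0.0
```

Request:
move_arm --increments '[{"xyz": [40,2,0],"roll": 0,"grip": 75},{"xyz": [40,2,0],"roll": 0,"grip": 75},{"xyz": [40,2,0],"roll": 0,"grip": 75},{"xyz": [37,2,0],"roll": 0,"grip": 75},{"xyz": [0,0,0],"roll": 0,"grip": 75}]'

```text
time_s: 16.03
position: [0.4546, 0.099, 0.1919]
tcp_rot: [[-0.007, 1.0, 0.003], [1.0, 0.007, 0.002], [0.002, 0.003, -1.0]]
force: [0.4, -0.2, 0.1]
opening: 0.751
grasp_force: 0.0
```

Request:
move_arm --increments '[{"xyz": [0,0,35],"roll": 0,"grip": 75},{"xyz": [0,0,30],"roll": 0,"grip": 75},{"xyz": [0,0,35],"roll": 0,"grip": 75},{"xyz": [0,0,30],"roll": 0,"grip": 75},{"xyz": [0,0,0],"roll": 0,"grip": 75}]'

```text
time_s: 16.45
position: [0.452, 0.0928, 0.057]
tcp_rot: [[0.0, 1.0, -0.009], [1.0, -0.0, 0.0], [0.0, -0.009, -1.0]]
force: [-1.2, 0.5, 0.5]
opening: 0.752
grasp_force: 0.0
```

Run:
```python
from h import *
plan(.4596,.0885,.008,0)
```

```text
roll -0.0 then tool xyz mm [-4.  8. 49.] | before-roll axes [-4.  8. 49.]
```

Request:
move_arm --increments '[{"xyz": [-4,7,24],"roll": 0,"grip": 75},{"xyz": [0,0,24],"roll": 0,"grip": 75},{"xyz": [0,0,0],"roll": 0,"grip": 75},{"xyz": [0,0,0],"roll": 0,"grip": 30},{"xyz": [0,0,0],"roll": 0,"grip": 30}]'

```text
time_s: 16.87
position: [0.4627, 0.0891, 0.0144]
tcp_rot: [[0.0, 1.0, 0.002], [1.0, -0.0, -0.0], [-0.0, 0.002, -1.0]]
force: [-0.2, -0.3, -0.1]
opening: 0.67
grasp_force: 0.0
```

Request:
move_arm --increments '[{"xyz": [0,0,0],"roll": 0,"grip": 30},{"xyz": [0,0,0],"roll": 0,"grip": 30},{"xyz": [0,0,0],"roll": 0,"grip": 30},{"xyz": [0,0,-20],"roll": 0,"grip": 30},{"xyz": [0,0,-40],"roll": 0,"grip": 30}]'

```text
time_s: 17.28
position: [0.4592, 0.0894, 0.0708]
tcp_rot: [[0.0, 1.0, -0.008], [1.0, -0.0, 0.0], [0.0, -0.008, -1.0]]
force: [-0.1, 0.4, -0.8]
opening: 0.429
grasp_force: 30.0
```

Request:
move_arm --increments '[{"xyz": [0,0,-40],"roll": 0,"grip": 30},{"xyz": [0,0,-40],"roll": 0,"grip": 30},{"xyz": [0,0,-40],"roll": 0,"grip": 30},{"xyz": [0,0,0],"roll": -0.1,"grip": 30},{"xyz": [0,0,0],"roll": -0.09,"grip": 30}]'

```text
time_s: 17.7
position: [0.4636, 0.0894, 0.1962]
tcp_rot: [[-0.194, 0.981, 0.008], [0.981, 0.194, -0.0], [-0.002, 0.008, -1.0]]
force: [-1.2, 1.1, -1.5]
opening: 0.436
grasp_force: 30.0
```

Run:
```python
from h import *
s=bot.read_state();print(s['position'],s['opening'],s['grasp_force'])
box();plan(.485,-.372,.055,11)
```

```text
[0.46362924 0.08944661 0.19620742] 0.43579896540365853 29.998511541634798
box top 0.62 1297 [ 460. -376.] [191. 263.] 11.7
box scene 0.65 1213 [ 460. -377.] [200. 266.] 11.0
roll -0.004 then tool xyz mm [-457.  -65.  138.] | before-roll axes [-458.  -63.  138.]
```

Request:
move_arm --increments '[{"xyz": [-20,-3,0],"roll": 0,"grip": 30},{"xyz": [-38,-5,0],"roll": 0,"grip": 30},{"xyz": [-38,-5,0],"roll": 0,"grip": 30},{"xyz": [-38,-6,0],"roll": 0,"grip": 30},{"xyz": [-38,-5,0],"roll": 0,"grip": 30}]'

```text
time_s: 18.32
position: [0.47, -0.0853, 0.1918]
tcp_rot: [[-0.188, 0.982, -0.002], [0.982, 0.188, 0.001], [0.001, -0.002, -1.0]]
force: [1.5, 1.3, -0.2]
opening: 0.435
grasp_force: 30.0
```

Request:
move_arm --increments '[{"xyz": [-38,-6,0],"roll": 0,"grip": 30},{"xyz": [-38,-5,0],"roll": 0,"grip": 30},{"xyz": [-38,-6,0],"roll": 0,"grip": 30},{"xyz": [-38,-6,0],"roll": 0,"grip": 30},{"xyz": [-38,-6,0],"roll": 0,"grip": 30}]'

```text
time_s: 18.73
position: [0.4774, -0.2777, 0.1916]
tcp_rot: [[-0.186, 0.982, -0.002], [0.982, 0.186, 0.002], [0.002, -0.001, -1.0]]
force: [0.9, 0.5, -0.4]
opening: 0.437
grasp_force: 30.0
```

Request:
move_arm --increments '[{"xyz": [-38,-6,0],"roll": 0,"grip": 30},{"xyz": [-38,-5,0],"roll": 0,"grip": 30},{"xyz": [-19,-2,0],"roll": 0,"grip": 30},{"xyz": [0,0,0],"roll": 0,"grip": 30},{"xyz": [0,0,0],"roll": 0,"grip": 30}]'

```text
time_s: 19.15
position: [0.4825, -0.3724, 0.1912]
tcp_rot: [[-0.185, 0.983, -0.002], [0.983, 0.185, 0.002], [0.003, -0.001, -1.0]]
force: [-0.2, 0.7, -0.2]
opening: 0.43
grasp_force: 30.0
```

Run:
```python
from h import *
s=bot.read_state();print(s['position'],s['opening'],s['grasp_force'])
box();plan(.485,-.372,.055,11)
```

```text
[ 0.4825498  -0.37236197  0.19117637] 0.4297756367245649 29.99923825263977
box top 0.87 249 [ 547. -342.] [ 19. 231.] 15.3
box scene 0.93 925 [ 461. -377.] [197. 265.] 12.2
roll -0.001 then tool xyz mm [ -2.   2. 137.] | before-roll axes [ -3.   2. 137.]
```

Request:
move_arm --increments '[{"xyz": [0,4,34],"roll": 0,"grip": 30},{"xyz": [0,0,34],"roll": 0,"grip": 30},{"xyz": [0,0,34],"roll": 0,"grip": 30},{"xyz": [0,0,33],"roll": 0,"grip": 30},{"xyz": [0,0,0],"roll": 0,"grip": 30}]'

```text
time_s: 19.77
position: [0.4862, -0.3684, 0.053]
tcp_rot: [[-0.19, 0.982, -0.004], [0.982, 0.19, 0.005], [0.005, -0.003, -1.0]]
force: [0.2, 0.1, 0.7]
opening: 0.426
grasp_force: 30.0
```

Request:
move_arm --increments '[{"xyz": [0,0,0],"roll": 0,"grip": 58},{"xyz": [0,0,0],"roll": 0,"grip": 58},{"xyz": [0,0,0],"roll": 0,"grip": 58},{"xyz": [0,0,0],"roll": 0,"grip": 58},{"xyz": [0,0,-20],"roll": 0,"grip": 58}]'

```text
time_s: 20.18
position: [0.4857, -0.3694, 0.0762]
tcp_rot: [[-0.189, 0.982, -0.004], [0.982, 0.189, 0.004], [0.004, -0.003, -1.0]]
force: [0.6, 0.6, -0.4]
opening: 0.577
grasp_force: 0.0
```

Request:
move_arm --increments '[{"xyz": [0,0,-40],"roll": 0,"grip": 58},{"xyz": [0,0,-40],"roll": 0,"grip": 58},{"xyz": [0,0,-40],"roll": 0,"grip": 85},{"xyz": [0,0,0],"roll": 0.12,"grip": 85},{"xyz": [0,0,0],"roll": 0.12,"grip": 85}]'

```text
time_s: 20.6
position: [0.4889, -0.3728, 0.203]
tcp_rot: [[0.056, 0.998, 0.007], [0.998, -0.056, -0.007], [-0.007, 0.007, -1.0]]
force: [-0.3, 0.7, -0.4]
opening: 0.73
grasp_force: 0.0
```

Run:
```python
from h import *
s=bot.read_state();print(s['position'],s['opening'])
p,d=snap('scene','s5')
plan(.5394,.3226,.2,-2.4);plan(.4043,.3634,.2,-2)
```

```text
[ 0.4889224  -0.37278212  0.20302831] 0.7300397012453194
roll -0.018 then tool xyz mm [696.  22.   1.] | before-roll axes [696.  10.  -2.]
roll -0.025 then tool xyz mm [ 732. -109.    1.] | before-roll axes [ 729. -127.   -2.]
```

View pics/s5.png

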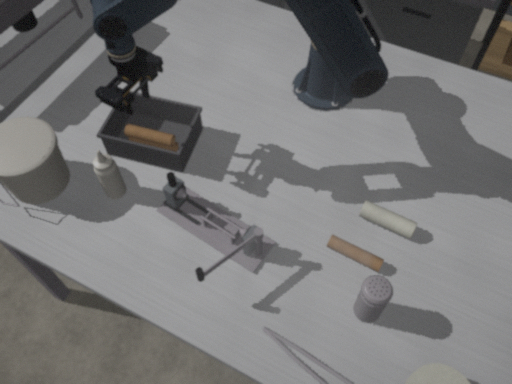

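Request:
move_arm --increments '[{"xyz": [38,0,0],"roll": -0.018,"grip": 75},{"xyz": [40,1,0],"roll": 0,"grip": 75},{"xyz": [40,1,0],"roll": 0,"grip": 75},{"xyz": [40,1,0],"roll": 0,"grip": 75},{"xyz": [40,1,0],"roll": 0,"grip": 75}]'

```text
time_s: 21.07
position: [0.4977, -0.1716, 0.1982]
tcp_rot: [[0.03, 1.0, 0.0], [1.0, -0.03, -0.0], [-0.0, 0.0, -1.0]]
force: [0.9, 0.8, 0.7]
opening: 0.751
grasp_force: 0.0
```

Request:
move_arm --increments '[{"xyz": [40,1,0],"roll": 0,"grip": 75},{"xyz": [40,1,0],"roll": 0,"grip": 75},{"xyz": [40,1,0],"roll": 0,"grip": 75},{"xyz": [40,1,0],"roll": 0,"grip": 75},{"xyz": [40,1,0],"roll": 0,"grip": 75}]'

```text
time_s: 21.48
position: [0.5092, 0.0283, 0.1983]
tcp_rot: [[0.03, 1.0, 0.001], [1.0, -0.03, -0.0], [-0.0, 0.001, -1.0]]
force: [0.5, -0.1, 0.5]
opening: 0.748
grasp_force: 0.0
```

Request:
move_arm --increments '[{"xyz": [40,1,0],"roll": 0,"grip": 75},{"xyz": [40,1,0],"roll": 0,"grip": 75},{"xyz": [40,1,0],"roll": 0,"grip": 75},{"xyz": [40,1,0],"roll": 0,"grip": 75},{"xyz": [40,1,0],"roll": 0,"grip": 75}]'

```text
time_s: 21.9
position: [0.5205, 0.2281, 0.1983]
tcp_rot: [[0.029, 1.0, 0.001], [1.0, -0.029, 0.0], [0.0, 0.001, -1.0]]
force: [0.3, 0.3, 0.2]
opening: 0.749
grasp_force: 0.0
```

Request:
move_arm --increments '[{"xyz": [40,1,0],"roll": 0,"grip": 75},{"xyz": [38,1,0],"roll": 0,"grip": 75},{"xyz": [0,0,0],"roll": 0,"grip": 75},{"xyz": [0,0,40],"roll": 0,"grip": 75},{"xyz": [0,0,0],"roll": 0,"grip": 75}]'

```text
time_s: 22.32
position: [0.5213, 0.3031, 0.1527]
tcp_rot: [[0.028, 1.0, -0.01], [1.0, -0.028, -0.004], [-0.004, -0.01, -1.0]]
force: [-1.1, -0.6, -0.8]
opening: 0.756
grasp_force: 0.0
```

Run:
```python
from h import *
s=bot.read_state();print(s['position'],s['opening']);plan(.539,.305,.012,-2.4)
```

```text
[0.52128493 0.30305822 0.15269954] 0.755741804403136
roll 0.014 then tool xyz mm [  3.  18. 141.] | before-roll axes [  3.  19. 141.]
```

Request:
move_arm --increments '[{"xyz": [1,15,35],"roll": 0,"grip": 75},{"xyz": [0,0,35],"roll": 0,"grip": 75},{"xyz": [0,0,30],"roll": 0,"grip": 75},{"xyz": [0,0,0],"roll": 0,"grip": 75},{"xyz": [0,0,0],"roll": 0,"grip": 75}]'

```text
time_s: 22.73
position: [0.5393, 0.3033, 0.0571]
tcp_rot: [[0.032, 0.999, -0.004], [0.999, -0.032, -0.002], [-0.002, -0.004, -1.0]]
force: [-0.2, -0.5, 0.6]
opening: 0.748
grasp_force: 0.0
```

Run:
```python
from h import *
s=bot.read_state();print(s['position'],s['opening']);plan(.539,.305,.012,-2.4)
```

```text
[0.53929825 0.30325678 0.05705902] 0.7475554023371673
roll 0.01 then tool xyz mm [ 2. -0. 45.] | before-roll axes [ 2. -0. 45.]
```

Then grip, lift and go back to over the box.

Request:
move_arm --increments '[{"xyz": [0,0,22],"roll": 0,"grip": 75},{"xyz": [0,0,21],"roll": 0,"grip": 75},{"xyz": [0,0,0],"roll": 0,"grip": 30},{"xyz": [0,0,0],"roll": 0,"grip": 30},{"xyz": [0,0,0],"roll": 0,"grip": 30}]'

```text
time_s: 23.15
position: [0.5422, 0.3049, 0.0172]
tcp_rot: [[0.032, 0.999, 0.004], [0.999, -0.032, 0.001], [0.001, 0.004, -1.0]]
force: [0.3, -0.3, -0.5]
opening: 0.605
grasp_force: 0.0
```

Request:
move_arm --increments '[{"xyz": [0,0,0],"roll": 0,"grip": 30},{"xyz": [0,0,0],"roll": 0,"grip": 30},{"xyz": [0,0,-20],"roll": 0,"grip": 30},{"xyz": [0,0,-40],"roll": 0,"grip": 30},{"xyz": [0,0,-40],"roll": 0,"grip": 30}]'

```text
time_s: 23.57
position: [0.5393, 0.304, 0.1149]
tcp_rot: [[0.032, 0.999, -0.003], [0.999, -0.032, -0.001], [-0.001, -0.003, -1.0]]
force: [0.5, 0.3, -0.4]
opening: 0.436
grasp_force: 30.0
```

Request:
move_arm --increments '[{"xyz": [0,0,-40],"roll": 0,"grip": 30},{"xyz": [0,0,-40],"roll": 0,"grip": 30},{"xyz": [0,0,-20],"roll": -0.12,"grip": 30},{"xyz": [0,0,0],"roll": -0.1,"grip": 30},{"xyz": [0,0,0],"roll": 0,"grip": 30}]'

```text
time_s: 23.98
position: [0.5416, 0.305, 0.2179]
tcp_rot: [[-0.189, 0.982, 0.006], [0.982, 0.189, 0.002], [0.001, 0.006, -1.0]]
force: [-0.9, -0.2, -1.5]
opening: 0.431
grasp_force: 30.0
```

Run:
```python
from h import *
s=bot.read_state();print(s['position'],s['opening'],s['grasp_force']);box();plan(.463,-.39,.21,11)
```

```text
[0.54161686 0.30496305 0.2179175 ] 0.43082299037404903 29.995611291378736
box top 0.92 1321 [ 484. -374.] [192. 263.] 11.7
box scene 0.65 1248 [ 486. -377.] [198. 266.] 11.6
roll -0.006 then tool xyz mm [-667. -208.    4.] | before-roll axes [-668. -204.    4.]
```

The box has been knocked about 25 mm in +x, so I'm aiming at its new place.

Request:
move_arm --increments '[{"xyz": [-20,-6,0],"roll": 0,"grip": 30},{"xyz": [-37,-10,0],"roll": 0,"grip": 30},{"xyz": [-38,-10,0],"roll": 0,"grip": 30},{"xyz": [-38,-10,0],"roll": 0,"grip": 30},{"xyz": [-38,-10,0],"roll": 0,"grip": 30}]'

```text
time_s: 24.6
position: [0.5262, 0.1265, 0.2133]
tcp_rot: [[-0.187, 0.982, -0.003], [0.982, 0.187, -0.0], [0.0, -0.003, -1.0]]
force: [0.4, -0.9, 0.3]
opening: 0.43
grasp_force: 30.0
```

Request:
move_arm --increments '[{"xyz": [-38,-11,0],"roll": 0,"grip": 30},{"xyz": [-38,-11,0],"roll": 0,"grip": 30},{"xyz": [-38,-11,0],"roll": 0,"grip": 30},{"xyz": [-38,-10,0],"roll": 0,"grip": 30},{"xyz": [-38,-10,0],"roll": 0,"grip": 30}]'

```text
time_s: 25.02
position: [0.5097, -0.0702, 0.2135]
tcp_rot: [[-0.185, 0.983, -0.002], [0.983, 0.185, 0.001], [0.001, -0.002, -1.0]]
force: [1.1, -0.5, -0.0]
opening: 0.43
grasp_force: 30.0
```

Request:
move_arm --increments '[{"xyz": [-38,-10,0],"roll": 0,"grip": 30},{"xyz": [-38,-11,0],"roll": 0,"grip": 30},{"xyz": [-38,-11,0],"roll": 0,"grip": 30},{"xyz": [-38,-11,0],"roll": 0,"grip": 30},{"xyz": [-38,-10,0],"roll": 0,"grip": 30}]'

```text
time_s: 25.43
position: [0.493, -0.2667, 0.2134]
tcp_rot: [[-0.185, 0.983, -0.002], [0.983, 0.185, 0.002], [0.002, -0.002, -1.0]]
force: [0.3, 0.2, -0.4]
opening: 0.43
grasp_force: 30.0
```

Request:
move_arm --increments '[{"xyz": [-38,-11,0],"roll": 0,"grip": 30},{"xyz": [-38,-11,0],"roll": 0,"grip": 30},{"xyz": [-37,-10,0],"roll": 0,"grip": 30},{"xyz": [-10,-3,0],"roll": 0,"grip": 30},{"xyz": [0,0,0],"roll": 0,"grip": 30}]'

```text
time_s: 25.85
position: [0.4819, -0.3959, 0.2131]
tcp_rot: [[-0.182, 0.983, -0.001], [0.983, 0.182, 0.0], [0.0, -0.001, -1.0]]
force: [0.5, 0.3, -1.4]
opening: 0.433
grasp_force: 30.0
```

Run:
```python
from h import *
s=bot.read_state();print(s['position'],s['opening'],s['grasp_force']);box();plan(.488,-.393,.08,11)
```

```text
[ 0.48192141 -0.39590743  0.2130768 ] 0.4328434262421727 29.99737299978733
box top 0.65 449 [ 485. -372.] [191. 260.] 10.8
box scene 0.96 997 [ 517. -365.] [249. 281.] 16.7
roll -0.003 then tool xyz mm [ -4.   5. 134.] | before-roll axes [ -4.   5. 134.]
```

Request:
move_arm --increments '[{"xyz": [2,5,35],"roll": 0,"grip": 30},{"xyz": [0,0,35],"roll": 0,"grip": 30},{"xyz": [0,0,35],"roll": 0,"grip": 30},{"xyz": [0,0,32],"roll": 0,"grip": 30},{"xyz": [0,0,0],"roll": 0,"grip": 30}]'

```text
time_s: 26.47
position: [0.4843, -0.3835, 0.0714]
tcp_rot: [[-0.189, 0.982, -0.009], [0.982, 0.189, 0.011], [0.013, -0.007, -1.0]]
force: [-1.1, 0.6, -0.6]
opening: 0.431
grasp_force: 30.0
```

Request:
move_arm --increments '[{"xyz": [0,0,0],"roll": 0,"grip": 58},{"xyz": [0,0,0],"roll": 0,"grip": 58},{"xyz": [0,0,0],"roll": 0,"grip": 58},{"xyz": [0,0,0],"roll": 0,"grip": 58},{"xyz": [0,0,-20],"roll": 0,"grip": 58}]'

```text
time_s: 26.88
position: [0.4863, -0.3884, 0.0966]
tcp_rot: [[-0.187, 0.982, -0.003], [0.982, 0.187, 0.003], [0.003, -0.002, -1.0]]
force: [-0.8, 0.9, 0.1]
opening: 0.572
grasp_force: 0.0
```

Request:
move_arm --increments '[{"xyz": [0,0,-40],"roll": 0,"grip": 58},{"xyz": [0,0,-40],"roll": 0,"grip": 58},{"xyz": [0,0,-35],"roll": 0.1,"grip": 100},{"xyz": [0,0,0],"roll": 0.12,"grip": 100},{"xyz": [0,0,0],"roll": 0,"grip": 100}]'

```text
time_s: 27.3
position: [0.489, -0.3914, 0.2178]
tcp_rot: [[0.034, 0.999, 0.007], [0.999, -0.034, -0.007], [-0.007, 0.007, -1.0]]
force: [-0.5, 0.7, -0.5]
opening: 0.725
grasp_force: 0.0
```

Run:
```python
from h import *
s=bot.read_state();print(s['position'],s['opening'])
p,d=snap('top','t6')
P=cloud(d>0,d,'top');print('roll',cyl(near(P,[.405,.363],.09,.015,.06),.025,.025,[.405,.363],88))
plan(.4043,.3634,.21,-2)
```

```text
[ 0.48899265 -0.39140114  0.21779193] 0.7250791503245484
roll (array([0.4032, 0.3644]), np.float64(88.7), np.float64(0.145), np.float64(0.0004), np.int64(914))
roll 0.005 then tool xyz mm [ 750. -110.    5.] | before-roll axes [ 751. -106.    2.]
```

View pics/t6.png

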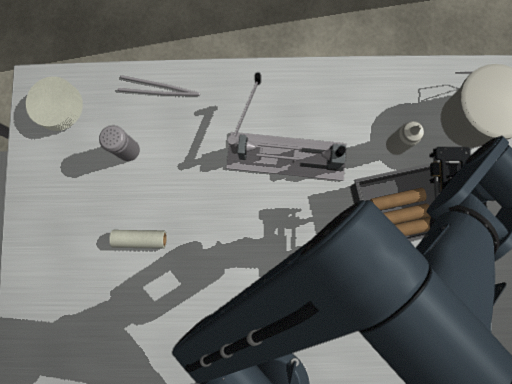

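Three cores lie side by side in the box (top px (400,200) to (405,230)). Now the roll at (138,239).

Request:
move_arm --increments '[{"xyz": [38,-6,0],"roll": 0,"grip": 100},{"xyz": [40,-6,0],"roll": 0,"grip": 100},{"xyz": [40,-6,0],"roll": 0,"grip": 100},{"xyz": [40,-6,0],"roll": 0,"grip": 100},{"xyz": [40,-6,0],"roll": 0,"grip": 100}]'

```text
time_s: 27.77
position: [0.4621, -0.1885, 0.2115]
tcp_rot: [[0.03, 1.0, -0.002], [1.0, -0.03, 0.002], [0.002, -0.003, -1.0]]
force: [0.7, 0.4, -0.3]
opening: 0.991
grasp_force: 0.0
```

Request:
move_arm --increments '[{"xyz": [40,-6,0],"roll": 0,"grip": 100},{"xyz": [40,-6,0],"roll": 0,"grip": 100},{"xyz": [40,-6,0],"roll": 0,"grip": 100},{"xyz": [40,-5,0],"roll": 0,"grip": 100},{"xyz": [40,-5,0],"roll": 0,"grip": 100}]'

```text
time_s: 28.18
position: [0.4403, 0.0119, 0.2118]
tcp_rot: [[0.029, 1.0, -0.003], [1.0, -0.029, 0.001], [0.001, -0.003, -1.0]]
force: [0.9, -0.2, -0.8]
opening: 1.001
grasp_force: 0.0
```

Request:
move_arm --increments '[{"xyz": [40,-6,0],"roll": 0,"grip": 100},{"xyz": [40,-6,0],"roll": 0,"grip": 100},{"xyz": [40,-6,0],"roll": 0,"grip": 100},{"xyz": [40,-5,0],"roll": 0,"grip": 100},{"xyz": [40,-5,0],"roll": 0,"grip": 100}]'

```text
time_s: 28.6
position: [0.4188, 0.2124, 0.2117]
tcp_rot: [[0.029, 1.0, -0.003], [1.0, -0.029, -0.001], [-0.001, -0.003, -1.0]]
force: [1.1, -0.5, -0.0]
opening: 0.998
grasp_force: 0.0
```

Request:
move_arm --increments '[{"xyz": [40,-6,0],"roll": 0,"grip": 100},{"xyz": [40,-6,0],"roll": 0,"grip": 100},{"xyz": [40,-6,0],"roll": 0,"grip": 100},{"xyz": [32,-5,0],"roll": 0,"grip": 100},{"xyz": [0,0,0],"roll": 0,"grip": 100}]'

```text
time_s: 29.02
position: [0.401, 0.3685, 0.2117]
tcp_rot: [[0.024, 1.0, -0.0], [1.0, -0.024, 0.002], [0.002, -0.0, -1.0]]
force: [0.4, 0.1, -0.3]
opening: 0.999
grasp_force: 0.0
```

Request:
move_arm --increments '[{"xyz": [0,0,35],"roll": 0,"grip": 100},{"xyz": [0,0,35],"roll": 0,"grip": 100},{"xyz": [0,0,35],"roll": 0,"grip": 100},{"xyz": [0,0,0],"roll": 0,"grip": 100},{"xyz": [0,0,0],"roll": 0,"grip": 100}]'

```text
time_s: 29.43
position: [0.4005, 0.3617, 0.1056]
tcp_rot: [[0.031, 1.0, -0.006], [1.0, -0.031, -0.004], [-0.004, -0.006, -1.0]]
force: [1.4, -0.1, 0.6]
opening: 1.004
grasp_force: 0.0
```

Run:
```python
from h import *
s=bot.read_state();print(s['position'],s['opening']);plan(.404,.3634,.014,-1.5)
```

```text
[0.4004993  0.36172623 0.1055726 ] 1.0036710508139222
roll -0.005 then tool xyz mm [ 2.  3. 92.] | before-roll axes [ 2.  4. 92.]
```

Request:
move_arm --increments '[{"xyz": [2,3,32],"roll": 0,"grip": 100},{"xyz": [0,0,32],"roll": 0,"grip": 100},{"xyz": [0,0,20],"roll": 0,"grip": 100},{"xyz": [0,0,10],"roll": 0,"grip": 100},{"xyz": [0,0,0],"roll": 0,"grip": 40}]'

```text
time_s: 29.85
position: [0.4057, 0.365, 0.0135]
tcp_rot: [[0.032, 0.999, -0.001], [0.999, -0.032, -0.001], [-0.001, -0.001, -1.0]]
force: [-1.0, 0.8, 0.2]
opening: 0.973
grasp_force: 0.0
```

Request:
move_arm --increments '[{"xyz": [0,0,0],"roll": 0,"grip": 40},{"xyz": [0,0,0],"roll": 0,"grip": 40},{"xyz": [0,0,0],"roll": 0,"grip": 40},{"xyz": [0,0,0],"roll": 0,"grip": 40},{"xyz": [0,0,0],"roll": 0,"grip": 40}]'

```text
time_s: 30.27
position: [0.406, 0.3657, 0.0146]
tcp_rot: [[0.032, 0.999, 0.002], [0.999, -0.032, 0.001], [0.001, 0.002, -1.0]]
force: [0.3, -0.1, -0.3]
opening: 0.63
grasp_force: 0.0
```

Request:
move_arm --increments '[{"xyz": [0,0,-20],"roll": 0,"grip": 40},{"xyz": [0,0,-35],"roll": 0,"grip": 40},{"xyz": [0,0,-35],"roll": 0,"grip": 40},{"xyz": [0,0,-35],"roll": 0,"grip": 40},{"xyz": [0,0,-35],"roll": 0,"grip": 40}]'

```text
time_s: 30.68
position: [0.4048, 0.365, 0.1751]
tcp_rot: [[0.032, 0.999, -0.001], [0.999, -0.032, -0.001], [-0.001, -0.001, -1.0]]
force: [0.5, 0.1, -1.4]
opening: 0.574
grasp_force: 30.0
```

Request:
move_arm --increments '[{"xyz": [0,0,-30],"roll": 0,"grip": 40},{"xyz": [0,0,0],"roll": 0.09,"grip": 40},{"xyz": [0,0,0],"roll": 0,"grip": 40},{"xyz": [0,0,0],"roll": 0,"grip": 40},{"xyz": [0,0,0],"roll": 0,"grip": 40}]'

```text
time_s: 31.1
position: [0.4043, 0.3646, 0.2024]
tcp_rot: [[0.12, 0.993, -0.003], [0.993, -0.12, -0.002], [-0.002, -0.003, -1.0]]
force: [-0.3, 0.0, -2.0]
opening: 0.577
grasp_force: 30.0
```

Run:
```python
from h import *
s=bot.read_state();print(s['position'],s['opening'],s['grasp_force'],s['force'])
P=full();q=near(P,np.array(s['position'])[:2],.1,s['position'][2]-.04,s['position'][2]+.035)
a=np.radians(83);l=(q[:,:2]-np.array(s['position'])[:2])@[np.cos(a),np.sin(a)];print('roll ends rel TCP',np.percentile(l,[1,99]))
# centre for the roll: local y=-22
plan(.643-.022*.122,-.022-.022*.9925,.2,-7)
```

```text
[0.40430439 0.36464681 0.2023778 ] 0.5768565447133834 29.997937828302383 [-0.26354896  0.01144425 -1.98323839]
roll ends rel TCP [-0.07414202  0.07326241]
roll 0.001 then tool xyz mm [-377.  284.    2.] | before-roll axes [-377.  283.    2.]
```

Request:
move_arm --increments '[{"xyz": [-18,13,0],"roll": 0,"grip": 40},{"xyz": [-31,23,0],"roll": 0,"grip": 40},{"xyz": [-31,24,0],"roll": 0,"grip": 40},{"xyz": [-31,24,0],"roll": 0,"grip": 40},{"xyz": [-31,23,0],"roll": 0,"grip": 40}]'

```text
time_s: 31.62
position: [0.4946, 0.2099, 0.2024]
tcp_rot: [[0.12, 0.993, -0.002], [0.993, -0.12, -0.0], [-0.001, -0.002, -1.0]]
force: [1.2, 0.7, -1.2]
opening: 0.579
grasp_force: 30.0
```

Request:
move_arm --increments '[{"xyz": [-31,23,0],"roll": 0,"grip": 40},{"xyz": [-31,24,0],"roll": 0,"grip": 40},{"xyz": [-31,24,0],"roll": 0,"grip": 40},{"xyz": [-31,23,0],"roll": 0,"grip": 40},{"xyz": [-31,23,0],"roll": 0,"grip": 40}]'

```text
time_s: 32.03
position: [0.5917, 0.0414, 0.2022]
tcp_rot: [[0.121, 0.993, -0.003], [0.993, -0.121, 0.0], [0.0, -0.003, -1.0]]
force: [0.6, 0.1, -2.3]
opening: 0.578
grasp_force: 30.0
```

Request:
move_arm --increments '[{"xyz": [-31,23,0],"roll": 0,"grip": 40},{"xyz": [-31,23,0],"roll": 0,"grip": 40},{"xyz": [-18,13,0],"roll": 0,"grip": 40},{"xyz": [0,0,0],"roll": 0,"grip": 40},{"xyz": [0,0,0],"roll": 0,"grip": 40}]'

```text
time_s: 32.45
position: [0.6402, -0.0447, 0.2017]
tcp_rot: [[0.124, 0.992, -0.003], [0.992, -0.124, 0.001], [0.001, -0.003, -1.0]]
force: [-0.7, 0.4, -2.4]
opening: 0.579
grasp_force: 30.0
```

Run:
```python
from h import *
s=bot.read_state();p0=np.array(s['position']);print(p0,s['opening'],s['grasp_force'],s['force'])
C=np.array([.643,-.022]);a=np.radians(83);ey=np.array([np.cos(a),np.sin(a)]);ex=np.array([ey[1],-ey[0]])
for c in('top','scene'):
    p,d=snap(c);m=bot.trace('roll_mid',c)
    if c=='scene': cv2.imwrite('pics/s7.png',cv2.resize(p[110:310,120:340,::-1],None,fx=3,fy=3))
    for x in m[:2]:
        Q=cloud(x['mask'],d,c)
        if np.hypot(*(np.median(Q,0)[:2]-p0[:2]))>.12: continue
        l=np.c_[(Q[:,:2]-C)@ex,(Q[:,:2]-C)@ey,Q[:,2]]
        print(c,x['conf'],np.round(np.percentile(l,[2,50,98],axis=0)*1e3))
        for lo,hi in((-110,-70),(-70,-40),(-5,20),(20,60)):
            k=(l[:,1]*1e3>lo)&(l[:,1]*1e3<hi)
            if k.sum()>10: print(lo,hi,'zmax',np.round(np.percentile(l[k],95,axis=0)*1e3))
plan(.6403,-.0438,.2,-7)
```

```text
[ 0.64021843 -0.04468083  0.20172474] 0.57852021238854 29.997975267469883 [-0.72194649  0.36617383 -2.41207302]
top 0.52 [[ -0. -79. 220.]
 [ 12.  18. 227.]
 [ 20.  31. 232.]]
-110 -70 zmax [ 17. -72. 232.]
20 60 zmax [ 20.  31. 230.]
scene 0.76 [[-24. -70. 187.]
 [  6.  19. 227.]
 [ 32.  54. 299.]]
-110 -70 zmax [ -5. -70. 231.]
-70 -40 zmax [ -2. -47. 232.]
-5 20 zmax [ 32.  19. 296.]
20 60 zmax [ 24.  54. 233.]
roll 0.002 then tool xyz mm [-2.  1.  3.] | before-roll axes [-2.  1.  3.]
```

View pics/s7.png

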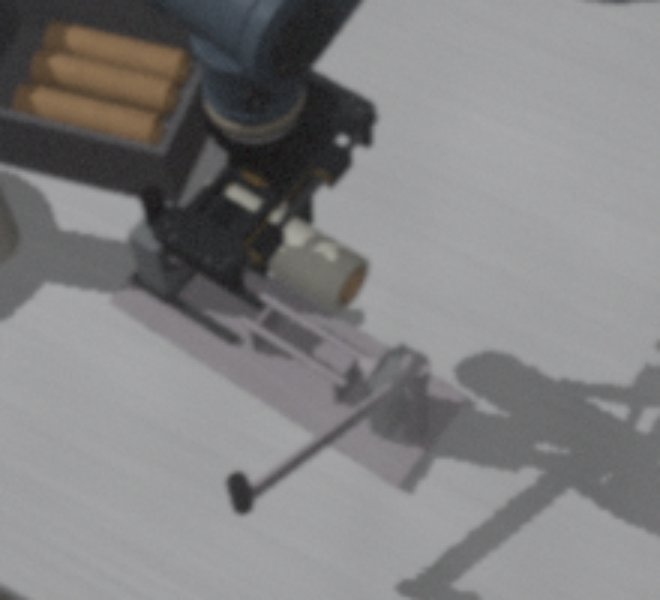

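Crop: the roll is held level over the cradle with its bore end at (350,290), just short of the head cone, and the three cores are in the box. Lowering.

Request:
move_arm --increments '[{"xyz": [-2,0,30],"roll": 0,"grip": 40},{"xyz": [0,0,35],"roll": 0,"grip": 40},{"xyz": [0,0,35],"roll": 0,"grip": 40},{"xyz": [0,0,20],"roll": 0,"grip": 40},{"xyz": [0,0,0],"roll": 0,"grip": 40}]'

```text
time_s: 33.07
position: [0.6357, -0.0429, 0.0786]
tcp_rot: [[0.12, 0.993, -0.011], [0.993, -0.12, 0.003], [0.001, -0.011, -1.0]]
force: [-1.1, 0.7, -2.0]
opening: 0.581
grasp_force: 30.0
```

Request:
move_arm --increments '[{"xyz": [0,0,0],"roll": 0,"grip": 40},{"xyz": [0,0,0],"roll": 0,"grip": 40},{"xyz": [0,0,5],"roll": 0,"grip": 40},{"xyz": [0,0,3],"roll": 0,"grip": 40},{"xyz": [0,0,0],"roll": 0,"grip": 40}]'

```text
time_s: 33.48
position: [0.6406, -0.0453, 0.0763]
tcp_rot: [[0.122, 0.993, 0.001], [0.993, -0.122, -0.0], [-0.0, 0.001, -1.0]]
force: [-0.3, 0.2, -0.7]
opening: 0.58
grasp_force: 30.0
```

Run:
```python
from h import *
s=bot.read_state();p0=np.array(s['position']);print(p0,s['opening'],s['grasp_force'],s['force'])
plan(.640,-.0465,.072,-7)
```

```text
[ 0.64056928 -0.04527987  0.0762706 ] 0.5799576139197432 29.99780248850584 [-0.2740754   0.18170553 -0.70142838]
roll 0.0 then tool xyz mm [-1. -0.  4.] | before-roll axes [-1. -0.  4.]
```

Request:
move_arm --increments '[{"xyz": [0,0,2],"roll": 0,"grip": 40},{"xyz": [0,0,0],"roll": 0,"grip": 40},{"xyz": [0,0,0],"roll": 0,"grip": 72},{"xyz": [0,0,0],"roll": 0,"grip": 72},{"xyz": [0,0,0],"roll": 0,"grip": 72}]'

```text
time_s: 33.9
position: [0.6405, -0.0454, 0.0737]
tcp_rot: [[0.122, 0.993, 0.001], [0.993, -0.122, -0.0], [-0.0, 0.001, -1.0]]
force: [0.5, -0.6, -0.4]
opening: 0.693
grasp_force: 0.0
```

Request:
move_arm --increments '[{"xyz": [0,0,0],"roll": 0,"grip": 72},{"xyz": [0,0,0],"roll": 0,"grip": 72},{"xyz": [0,0,-20],"roll": 0,"grip": 72},{"xyz": [0,0,-40],"roll": 0,"grip": 72},{"xyz": [0,0,-40],"roll": 0,"grip": 72}]'

```text
time_s: 34.32
position: [0.6387, -0.045, 0.1726]
tcp_rot: [[0.122, 0.993, -0.005], [0.993, -0.122, 0.001], [0.001, -0.005, -1.0]]
force: [1.9, -0.4, 0.1]
opening: 0.715
grasp_force: 0.0
```

Request:
move_arm --increments '[{"xyz": [0,0,-20],"roll": 0,"grip": 72},{"xyz": [-35,0,0],"roll": 0,"grip": 72},{"xyz": [-35,0,0],"roll": 0,"grip": 72},{"xyz": [-35,0,0],"roll": 0,"grip": 72},{"xyz": [-30,0,0],"roll": 0,"grip": 60}]'

```text
time_s: 34.73
position: [0.6236, -0.1811, 0.1939]
tcp_rot: [[0.121, 0.993, 0.001], [0.993, -0.121, -0.001], [-0.001, 0.001, -1.0]]
force: [-0.2, -0.1, 0.8]
opening: 0.696
grasp_force: 0.0
```

Run:
```python
from h import *
s=bot.read_state();p0=np.array(s['position']);print(p0,s['opening'])
p,d=snap('scene');cv2.imwrite('pics/s8.png',cv2.resize(p[110:310,120:340,::-1],None,fx=3,fy=3))
C=np.array([.643,-.022]);w=C-.164*np.array([.122,.9925]);print(w);plan(*w,.115,-7)
```

```text
[ 0.62359767 -0.18113185  0.19389294] 0.6963534156739047
[ 0.622992 -0.18477 ]
roll -0.004 then tool xyz mm [ 3. -1. 79.] | before-roll axes [ 3. -1. 79.]
```

View pics/s8.png

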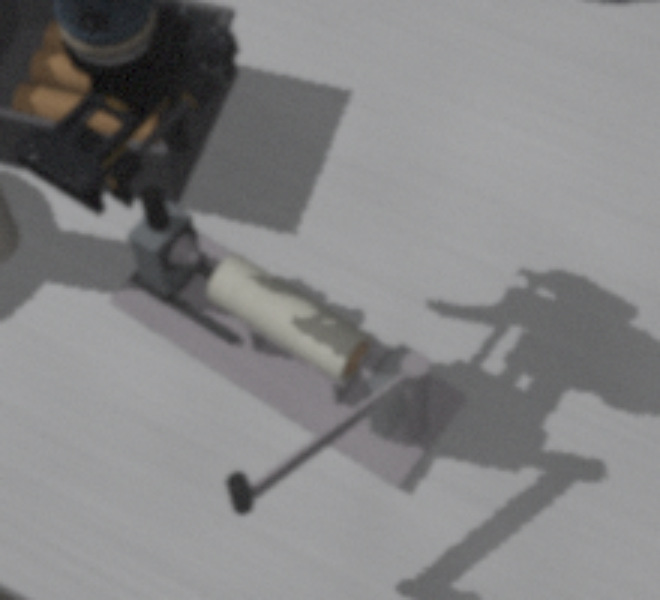

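Crop: the roll lies on the cradle (285,315) between the two cones. Now I'll pinch the tailstock knob at (155,205) and slide it home.

Request:
move_arm --increments '[{"xyz": [-6,0,30],"roll": 0,"grip": 60},{"xyz": [0,0,30],"roll": 0,"grip": 60},{"xyz": [0,0,18],"roll": 0,"grip": 60},{"xyz": [0,0,0],"roll": 0,"grip": 60},{"xyz": [0,0,0],"roll": 0,"grip": 10}]'

```text
time_s: 35.2
position: [0.6225, -0.1848, 0.1145]
tcp_rot: [[0.122, 0.993, -0.002], [0.993, -0.122, 0.001], [0.001, -0.003, -1.0]]
force: [0.0, -0.7, 0.5]
opening: 0.574
grasp_force: 0.0
```

Request:
move_arm --increments '[{"xyz": [0,0,0],"roll": 0,"grip": 10},{"xyz": [0,0,0],"roll": 0,"grip": 10},{"xyz": [0,0,0],"roll": 0,"grip": 10},{"xyz": [0,0,0],"roll": 0,"grip": 10},{"xyz": [0,0,0],"roll": 0,"grip": 10}]'

```text
time_s: 35.62
position: [0.6218, -0.185, 0.1166]
tcp_rot: [[0.121, 0.993, -0.003], [0.993, -0.121, -0.0], [-0.0, -0.003, -1.0]]
force: [-2.5, 0.6, 4.5]
opening: 0.248
grasp_force: 30.0
```

Request:
move_arm --increments '[{"xyz": [6,0,0],"roll": 0,"grip": 10},{"xyz": [10,0,0],"roll": 0,"grip": 10},{"xyz": [10,0,0],"roll": 0,"grip": 10},{"xyz": [8,0,0],"roll": 0,"grip": 10},{"xyz": [0,0,0],"roll": 0,"grip": 10}]'

```text
time_s: 36.03
position: [0.6259, -0.1508, 0.1166]
tcp_rot: [[0.12, 0.993, -0.003], [0.993, -0.12, -0.0], [-0.001, -0.003, -1.0]]
force: [-4.5, 0.6, 6.3]
opening: 0.238
grasp_force: 30.0
```

Request:
move_arm --increments '[{"xyz": [6,0,0],"roll": 0,"grip": 10},{"xyz": [6,0,0],"roll": 0,"grip": 10},{"xyz": [6,0,0],"roll": 0,"grip": 10},{"xyz": [4,0,0],"roll": 0,"grip": 10},{"xyz": [0,0,0],"roll": 0,"grip": 10}]'

```text
time_s: 36.45
position: [0.6285, -0.1302, 0.1167]
tcp_rot: [[0.121, 0.993, -0.003], [0.993, -0.121, -0.001], [-0.002, -0.003, -1.0]]
force: [-5.4, -1.6, 4.6]
opening: 0.247
grasp_force: 30.0
```

Request:
move_arm --increments '[{"xyz": [3,0,0],"roll": 0,"grip": 10},{"xyz": [3,0,0],"roll": 0,"grip": 10},{"xyz": [2,0,0],"roll": 0,"grip": 10},{"xyz": [0,0,0],"roll": 0,"grip": 10},{"xyz": [0,0,0],"roll": 0,"grip": 10}]'

```text
time_s: 36.87
position: [0.6294, -0.123, 0.1166]
tcp_rot: [[0.121, 0.993, -0.003], [0.993, -0.121, -0.002], [-0.002, -0.003, -1.0]]
force: [-5.8, -2.6, 6.6]
opening: 0.247
grasp_force: 30.0
```

Request:
move_arm --increments '[{"xyz": [2,0,0],"roll": 0,"grip": 10},{"xyz": [0,0,0],"roll": 0,"grip": 10},{"xyz": [1,0,0],"roll": 0,"grip": 10},{"xyz": [0,0,0],"roll": 0,"grip": 10},{"xyz": [0,0,0],"roll": 0,"grip": 10}]'

```text
time_s: 37.28
position: [0.6297, -0.1205, 0.1166]
tcp_rot: [[0.121, 0.993, -0.003], [0.993, -0.121, -0.003], [-0.003, -0.003, -1.0]]
force: [-6.0, -3.8, 5.4]
opening: 0.242
grasp_force: 30.0
```

Request:
move_arm --increments '[{"xyz": [2,0,0],"roll": 0,"grip": 10},{"xyz": [0,0,0],"roll": 0,"grip": 10},{"xyz": [2,0,0],"roll": 0,"grip": 10},{"xyz": [0,0,0],"roll": 0,"grip": 10},{"xyz": [0,0,0],"roll": 0,"grip": 10}]'

```text
time_s: 37.7
position: [0.6302, -0.1164, 0.1166]
tcp_rot: [[0.121, 0.993, -0.003], [0.993, -0.121, -0.002], [-0.003, -0.003, -1.0]]
force: [-6.1, -3.8, 5.5]
opening: 0.243
grasp_force: 30.0
```

Request:
move_arm --increments '[{"xyz": [2,0,0],"roll": 0,"grip": 10},{"xyz": [0,0,0],"roll": 0,"grip": 10},{"xyz": [0,0,0],"roll": 0,"grip": 10},{"xyz": [0,0,0],"roll": 0,"grip": 10},{"xyz": [0,0,0],"roll": 0,"grip": 10}]'

```text
time_s: 38.12
position: [0.6304, -0.1146, 0.1166]
tcp_rot: [[0.121, 0.993, -0.003], [0.993, -0.121, -0.003], [-0.003, -0.003, -1.0]]
force: [-5.8, -4.5, 5.2]
opening: 0.248
grasp_force: 30.0
```

```bash
cat > rc.py <<'E'
from h import *
C=np.array([.643,-.022]);a=np.radians(83);ey=np.array([np.cos(a),np.sin(a)]);ex=np.array([ey[1],-ey[0]])
P=full();q=near(P,C,.1,.06,.108);l=np.c_[(q[:,:2]-C)@ex,(q[:,:2]-C)@ey,q[:,2]]*1e3
for lo in range(-90,90,15):
    k=(l[:,1]>lo)&(l[:,1]<lo+15)&(abs(l[:,0])<30)
    if k.sum()>5: print(lo,k.sum(),'z95',np.round(np.percentile(l[k,2],95)),'x',np.round(np.percentile(l[k,0],[3,97])))
E
python3 rc.py
```

```text
-90 115 z95 107.0 x [-23.  26.]
-75 81 z95 107.0 x [-19.  24.]
-60 93 z95 107.0 x [-18.  24.]
-45 96 z95 106.0 x [-16.  24.]
-30 139 z95 107.0 x [-21.  24.]
-15 194 z95 107.0 x [-25.  24.]
0 191 z95 107.0 x [-25.  24.]
15 189 z95 107.0 x [-25.  24.]
30 196 z95 107.0 x [-25.  23.]
45 194 z95 107.0 x [-25.  23.]
60 211 z95 107.0 x [-25.  24.]
75 193 z95 106.0 x [-27.  24.]
```

Request:
move_arm --increments '[{"xyz": [2,0,0],"roll": 0,"grip": 10},{"xyz": [0,0,0],"roll": 0,"grip": 10},{"xyz": [0,0,0],"roll": 0,"grip": 10},{"xyz": [0,0,0],"roll": 0,"grip": 10},{"xyz": [0,0,0],"roll": 0,"grip": 10}]'

```text
time_s: 38.63
position: [0.6305, -0.1138, 0.1166]
tcp_rot: [[0.121, 0.993, -0.003], [0.993, -0.121, -0.005], [-0.005, -0.003, -1.0]]
force: [-6.5, -7.3, 5.6]
opening: 0.247
grasp_force: 30.0
```

Request:
move_arm --increments '[{"xyz": [2,0,0],"roll": 0,"grip": 10},{"xyz": [0,0,0],"roll": 0,"grip": 10},{"xyz": [0,0,0],"roll": 0,"grip": 10},{"xyz": [0,0,0],"roll": 0,"grip": 10},{"xyz": [0,0,0],"roll": 0,"grip": 10}]'

```text
time_s: 39.05
position: [0.6305, -0.1135, 0.1166]
tcp_rot: [[0.12, 0.993, -0.004], [0.993, -0.12, -0.007], [-0.008, -0.003, -1.0]]
force: [-8.1, -11.7, 5.2]
opening: 0.242
grasp_force: 30.0
```

Request:
move_arm --increments '[{"xyz": [2,0,0],"roll": 0,"grip": 10},{"xyz": [2,0,0],"roll": 0,"grip": 10},{"xyz": [0,0,0],"roll": 0,"grip": 10},{"xyz": [0,0,0],"roll": 0,"grip": 10},{"xyz": [0,0,0],"roll": 0,"grip": 10}]'

```text
time_s: 39.47
position: [0.6306, -0.113, 0.1166]
tcp_rot: [[0.119, 0.993, -0.005], [0.993, -0.119, -0.013], [-0.013, -0.003, -1.0]]
force: [-9.5, -19.7, 3.7]
opening: 0.244
grasp_force: 30.0
```

```bash
python3 rc.py; python3 -c "
from h import *
s=bot.read_state();print(s['position'],s['force'])
C=np.array([.643,-.022]);p,d=snap('scene');cv2.imwrite('pics/s9.png',cv2.resize(p[160:280,140:290,::-1],None,fx=5,fy=5))"
```

```text
-90 122 z95 108.0 x [-21.  27.]
-75 75 z95 107.0 x [-19.  24.]
-60 89 z95 107.0 x [-17.  24.]
-45 86 z95 107.0 x [-19.  25.]
-30 103 z95 107.0 x [-18.  24.]
-15 191 z95 107.0 x [-24.  24.]
0 197 z95 107.0 x [-24.  24.]
15 197 z95 107.0 x [-25.  24.]
30 192 z95 107.0 x [-25.  24.]
45 197 z95 107.0 x [-25.  23.]
60 208 z95 107.0 x [-25.  24.]
75 209 z95 106.0 x [-27.  23.]
[ 0.63060535 -0.11297043  0.11659309] [-10.21522918 -18.44618865   3.03201213]
```

View pics/s9.png

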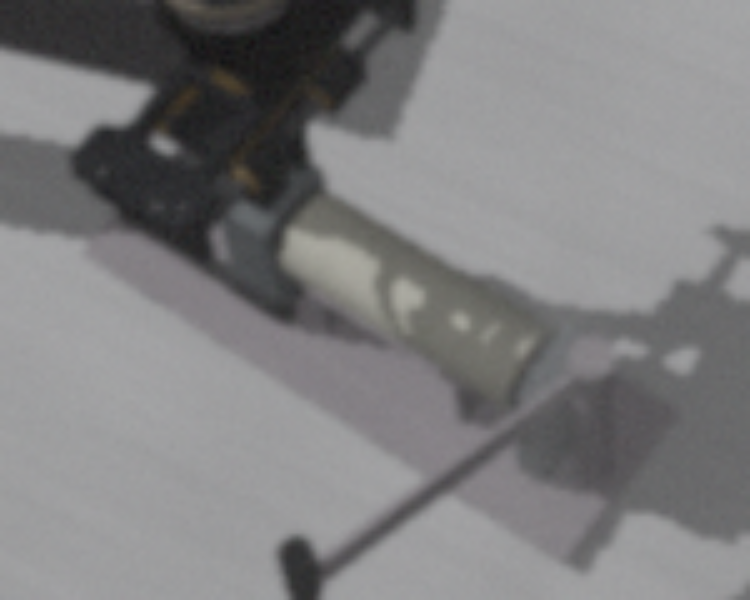

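Crop: the roll now sits between the tailstock block and the head bracket, with both ends on the cones. The push has stalled at about 19 N. I'll ease off, release, and go to the far side of the bar.

Request:
move_arm --increments '[{"xyz": [-3,0,0],"roll": 0,"grip": 10},{"xyz": [-1,0,0],"roll": 0,"grip": 10},{"xyz": [0,0,0],"roll": 0,"grip": 60},{"xyz": [0,0,0],"roll": 0,"grip": 60},{"xyz": [0,0,0],"roll": 0,"grip": 60}]'

```text
time_s: 40.03
position: [0.6331, -0.1088, 0.1158]
tcp_rot: [[0.122, 0.993, 0.002], [0.993, -0.122, 0.0], [0.0, 0.002, -1.0]]
force: [0.5, 0.8, 0.3]
opening: 0.393
grasp_force: 0.0
```

Request:
move_arm --increments '[{"xyz": [0,0,0],"roll": 0,"grip": 60},{"xyz": [0,0,-30],"roll": 0,"grip": 60},{"xyz": [0,0,-40],"roll": 0,"grip": 60},{"xyz": [0,0,-20],"roll": -0.12,"grip": 0},{"xyz": [0,0,0],"roll": -0.12,"grip": 0}]'

```text
time_s: 40.45
position: [0.6365, -0.1093, 0.2117]
tcp_rot: [[-0.124, 0.992, 0.012], [0.992, 0.124, -0.004], [-0.005, 0.011, -1.0]]
force: [-0.3, -0.6, -1.3]
opening: 0.517
grasp_force: 0.0
```

Request:
move_arm --increments '[{"xyz": [0,0,0],"roll": -0.12,"grip": 0},{"xyz": [0,0,0],"roll": -0.12,"grip": 0},{"xyz": [0,0,0],"roll": -0.12,"grip": 0},{"xyz": [0,0,0],"roll": -0.12,"grip": 0},{"xyz": [0,0,0],"roll": -0.12,"grip": 0}]'

```text
time_s: 40.87
position: [0.6328, -0.1081, 0.2055]
tcp_rot: [[-0.663, 0.749, 0.0], [0.749, 0.663, 0.0], [-0.0, 0.001, -1.0]]
force: [-0.5, -0.9, -0.1]
opening: 0.157
grasp_force: 0.0
```

Request:
move_arm --increments '[{"xyz": [0,0,0],"roll": -0.12,"grip": 0},{"xyz": [0,0,0],"roll": -0.12,"grip": 0},{"xyz": [0,0,0],"roll": -0.12,"grip": 0},{"xyz": [0,0,0],"roll": -0.1,"grip": 0},{"xyz": [0,0,0],"roll": 0,"grip": 0}]'

```text
time_s: 41.28
position: [0.6328, -0.1081, 0.2054]
tcp_rot: [[-0.925, 0.38, 0.0], [0.38, 0.925, 0.0], [-0.0, 0.0, -1.0]]
force: [-0.2, 0.4, 0.6]
opening: 0.002
grasp_force: 0.0
```

```bash
python3 - <<'E'
from h import *
s=bot.read_state();print(s['position'],s['opening'],s['joint_positions']);plan(.834,.055,.125,67.4)
P=full();q=near(P,[.824,.026],.04,.137,.165);print(np.round(np.median(q,0),3),len(q))
E
python3 rc.py
```

```text
[ 0.63276939 -0.10814279  0.20543157] 0.002318791936575969 [-1.96656150e+01  3.25929018e+01  8.05211948e+01  2.26182782e-02
  6.68757137e+01 -8.73146366e+01]
roll 0.004 then tool xyz mm [-123.  228.   80.] | before-roll axes [-124.  227.   81.]
[0.822 0.025 0.158] 125
-90 117 z95 108.0 x [-21.  26.]
-75 82 z95 107.0 x [-16.  24.]
-60 86 z95 107.0 x [-19.  24.]
-45 93 z95 107.0 x [-16.  25.]
-30 93 z95 107.0 x [-18.  24.]
-15 168 z95 107.0 x [-24.  24.]
0 190 z95 106.0 x [-25.  24.]
15 189 z95 107.0 x [-25.  23.]
30 200 z95 107.0 x [-25.  24.]
45 193 z95 107.0 x [-25.  24.]
60 202 z95 107.0 x [-25.  24.]
75 204 z95 106.0 x [-27.  24.]
```

Request:
move_arm --increments '[{"xyz": [-16,30,0],"roll": 0,"grip": 0},{"xyz": [-18,33,0],"roll": 0,"grip": 0},{"xyz": [-18,33,0],"roll": 0,"grip": 0},{"xyz": [-18,33,0],"roll": 0,"grip": 0},{"xyz": [-18,33,0],"roll": 0,"grip": 0}]'

```text
time_s: 41.9
position: [0.7769, 0.0084, 0.2056]
tcp_rot: [[-0.923, 0.384, 0.0], [0.384, 0.923, 0.0], [-0.0, 0.0, -1.0]]
force: [0.1, -0.0, -0.9]
opening: 0.008
grasp_force: 0.0
```

Request:
move_arm --increments '[{"xyz": [-18,33,0],"roll": 0,"grip": 0},{"xyz": [-18,33,0],"roll": 0,"grip": 0},{"xyz": [0,0,0],"roll": 0,"grip": 0},{"xyz": [0,0,0],"roll": 0,"grip": 0},{"xyz": [0,0,0],"roll": 0,"grip": 0}]'

```text
time_s: 42.32
position: [0.8336, 0.0543, 0.2045]
tcp_rot: [[-0.924, 0.383, -0.002], [0.383, 0.924, -0.0], [0.002, -0.001, -1.0]]
force: [-0.4, 0.0, -0.2]
opening: 0.006
grasp_force: 0.0
```

Run:
```python
from h import *
s=bot.read_state();print(s['position'],s['opening'],s['joint_positions']);plan(.834,.055,.125,67.4)
```

```text
[0.83361387 0.05432999 0.20453589] 0.006081105102423207 [-3.89378001e+00  4.95575178e+01  4.51150476e+01 -3.52289986e-02
  8.54409292e+01 -7.13694903e+01]
roll 0.001 then tool xyz mm [-0.  1. 80.] | before-roll axes [-0.  1. 80.]
```

Descend, then sweep the bar shut along the arc.

Request:
move_arm --increments '[{"xyz": [0,0,40],"roll": 0,"grip": 0},{"xyz": [0,0,38],"roll": 0,"grip": 0},{"xyz": [0,0,0],"roll": 0,"grip": 0},{"xyz": [0,-8,0],"roll": 0,"grip": 0},{"xyz": [0,0,0],"roll": 0,"grip": 0}]'

```text
time_s: 42.73
position: [0.8315, 0.0442, 0.1298]
tcp_rot: [[-0.923, 0.385, 0.002], [0.385, 0.923, -0.001], [-0.002, -0.001, -1.0]]
force: [1.1, -0.8, 1.6]
opening: 0.008
grasp_force: 0.0
```

Request:
move_arm --increments '[{"xyz": [-2,-19.5,0],"roll": 0.11,"grip": 0},{"xyz": [-2,-19.5,0],"roll": 0.11,"grip": 0},{"xyz": [-2,-19.5,0],"roll": 0.11,"grip": 0},{"xyz": [-2,-19.5,0],"roll": 0.11,"grip": 0},{"xyz": [0,0,0],"roll": 0,"grip": 0}]'

```text
time_s: 43.15
position: [0.7974, -0.0277, 0.1325]
tcp_rot: [[-0.668, 0.744, 0.005], [0.744, 0.668, -0.003], [-0.005, 0.002, -1.0]]
force: [-0.2, -0.2, 1.0]
opening: 0.003
grasp_force: 0.0
```

Request:
move_arm --increments '[{"xyz": [-2,-19.5,0],"roll": 0.11,"grip": 0},{"xyz": [-2,-19.5,0],"roll": 0.11,"grip": 0},{"xyz": [-2,-19.5,0],"roll": 0.11,"grip": 0},{"xyz": [0,0,0],"roll": 0,"grip": 0},{"xyz": [0,0,0],"roll": 0,"grip": 0}]'

```text
time_s: 43.57
position: [0.7549, -0.0625, 0.1305]
tcp_rot: [[-0.399, 0.917, 0.005], [0.917, 0.399, -0.001], [-0.002, 0.004, -1.0]]
force: [0.7, 0.4, -0.2]
opening: 0.004
grasp_force: 0.0
```

```bash
cat > bk.py <<'E'
from h import *
s=bot.read_state();p=np.array(s['position'][:2]);R=np.array(s['tcp_rot']);print(p,s['force'])
C=np.array([.643,-.022]);ey=np.array([.122,.9925]);ex=np.array([.9925,-.122]);pv=C+.115*ey
print('tool local mm',np.round([(p-C)@ex*1e3,(p-C)@ey*1e3]),'yaw',np.degrees(np.arctan2(R[1,1],R[0,1])))
P=full();q=P[(P[:,2]>.109)&(P[:,2]<.135)];l=np.c_[(q[:,:2]-pv)@ex,(q[:,:2]-pv)@ey]
r=np.hypot(*l.T);t=np.arctan2(l[:,0],-l[:,1]);k=(r>.06)&(r<.145)&(t>-.3)&(t<1.5);print('bar theta med',np.round(np.percentile(t[k],[20,50,80]),3),k.sum())
E
python3 bk.py
```

```text
[ 0.75492118 -0.06251835] [ 0.70581568  0.4180742  -0.15797407]
tool local mm [116. -27.] yaw 23.53779139833626
bar theta med [0.554 0.572 0.584] 179
```

Request:
move_arm --increments '[{"xyz": [-1,-19.5,0],"roll": 0.11,"grip": 0},{"xyz": [-1,-19.5,0],"roll": 0.11,"grip": 0},{"xyz": [-1,-19.5,0],"roll": 0.11,"grip": 0},{"xyz": [-1,-19.5,0],"roll": 0.11,"grip": 0},{"xyz": [0,0,0],"roll": 0,"grip": 0}]'

```text
time_s: 44.08
position: [0.677, -0.0838, 0.1277]
tcp_rot: [[0.032, 0.999, -0.003], [0.999, -0.032, 0.001], [0.001, -0.003, -1.0]]
force: [-0.5, 0.6, 0.3]
opening: 0.003
grasp_force: 0.0
```

```bash
python3 bk.py
```

```text
[ 0.67695241 -0.08382412] [-0.53678677  0.55254743  0.27132539]
tool local mm [ 41. -57.] yaw -1.829903743933769
bar theta med [0.1   0.129 0.14 ] 180
```

Request:
move_arm --increments '[{"xyz": [0,-7,0],"roll": 0.05,"grip": 0},{"xyz": [0,-7,0],"roll": 0.04,"grip": 0},{"xyz": [0,-4,0],"roll": 0,"grip": 0},{"xyz": [0,0,0],"roll": 0,"grip": 0},{"xyz": [0,0,0],"roll": 0,"grip": 0}]'

```text
time_s: 44.6
position: [0.6624, -0.0827, 0.1276]
tcp_rot: [[0.119, 0.993, 0.001], [0.993, -0.119, 0.0], [0.0, 0.001, -1.0]]
force: [-0.2, 0.9, 0.4]
opening: 0.007
grasp_force: 0.1
```

Request:
move_arm --increments '[{"xyz": [0,-2,0],"roll": 0,"grip": 0},{"xyz": [0,-2,0],"roll": 0,"grip": 0},{"xyz": [0,0,0],"roll": 0,"grip": 0},{"xyz": [0,0,0],"roll": 0,"grip": 0},{"xyz": [0,0,0],"roll": 0,"grip": 0}]'

```text
time_s: 45.02
position: [0.6573, -0.0826, 0.1275]
tcp_rot: [[0.122, 0.993, -0.0], [0.993, -0.122, 0.0], [0.0, -0.0, -1.0]]
force: [0.3, 0.7, 0.8]
opening: 0.001
grasp_force: 0.2
```

```bash
python3 bk.py
```

```text
[ 0.65729869 -0.08263353] [0.3183306  0.70690217 0.80326628]
tool local mm [ 22. -58.] yaw -6.9851423432317254
bar theta med [-0.008  0.027  0.039] 170
```

Request:
move_arm --increments '[{"xyz": [0,-2,0],"roll": 0,"grip": 0},{"xyz": [0,0,0],"roll": 0,"grip": 0},{"xyz": [0,-2,0],"roll": 0,"grip": 0},{"xyz": [0,0,0],"roll": 0,"grip": 0},{"xyz": [0,0,0],"roll": 0,"grip": 0}]'

```text
time_s: 45.53
position: [0.6546, -0.0825, 0.1278]
tcp_rot: [[0.122, 0.993, 0.003], [0.993, -0.122, -0.001], [-0.0, 0.003, -1.0]]
force: [4.0, 0.1, -1.5]
opening: 0.005
grasp_force: 2.1
```

Request:
move_arm --increments '[{"xyz": [0,-2,0],"roll": 0,"grip": 0},{"xyz": [0,0,0],"roll": 0,"grip": 0},{"xyz": [0,0,0],"roll": 0,"grip": 0},{"xyz": [0,0,0],"roll": 0,"grip": 0},{"xyz": [0,0,0],"roll": 0,"grip": 0}]'

```text
time_s: 45.95
position: [0.6545, -0.0825, 0.1279]
tcp_rot: [[0.122, 0.993, 0.007], [0.993, -0.122, -0.001], [-0.0, 0.007, -1.0]]
force: [7.8, 0.8, -3.4]
opening: 0.0
grasp_force: 3.6
```

```bash
python3 bk.py
```

```text
[ 0.65445541 -0.08245438] [ 7.77223991  0.78527588 -3.391555  ]
tool local mm [ 19. -59.] yaw -7.0088521730147475
bar theta med [-0.02   0.011  0.024] 163
```

The bar is at its stop: 7.8 N and no more travel. Withdraw and check.

Request:
move_arm --increments '[{"xyz": [0,6,0],"roll": 0,"grip": 0},{"xyz": [0,15,0],"roll": 0,"grip": 0},{"xyz": [0,15,-20],"roll": 0,"grip": 0},{"xyz": [0,0,-40],"roll": 0,"grip": 0},{"xyz": [0,0,-40],"roll": 0,"grip": 0}]'

```text
time_s: 46.47
position: [0.6849, -0.086, 0.2258]
tcp_rot: [[0.122, 0.993, -0.009], [0.993, -0.122, 0.002], [0.001, -0.009, -1.0]]
force: [1.6, 0.4, 0.8]
opening: 0.008
grasp_force: 0.0
```

Request:
move_arm --increments '[{"xyz": [0,0,-40],"roll": 0,"grip": 0},{"xyz": [35,-20,0],"roll": 0,"grip": 0},{"xyz": [35,-35,0],"roll": 0,"grip": 0},{"xyz": [35,-35,0],"roll": 0,"grip": 0},{"xyz": [35,-35,0],"roll": 0,"grip": 0}]'

```text
time_s: 46.88
position: [0.5917, 0.0503, 0.2673]
tcp_rot: [[0.123, 0.992, -0.004], [0.992, -0.123, -0.0], [-0.0, -0.004, -1.0]]
force: [-0.2, 0.5, -0.3]
opening: 0.002
grasp_force: 0.0
```

Request:
move_arm --increments '[{"xyz": [35,-20,0],"roll": 0,"grip": 0},{"xyz": [35,0,0],"roll": 0,"grip": 0},{"xyz": [35,0,0],"roll": 0,"grip": 0},{"xyz": [0,0,0],"roll": 0,"grip": 0},{"xyz": [0,0,0],"roll": 0,"grip": 0}]'

```text
time_s: 47.3
position: [0.5859, 0.1575, 0.2672]
tcp_rot: [[0.118, 0.993, -0.003], [0.993, -0.118, -0.001], [-0.001, -0.003, -1.0]]
force: [-0.0, -0.2, -0.3]
opening: 0.009
grasp_force: 0.0
```

```bash
python3 bk.py; python3 rc.py|head -12
python3 - <<'E'
from h import *
p,d=snap('scene','s10');p2,d=snap('top')
cv2.imwrite('pics/f.png',np.vstack([cv2.resize(p[90:290,80:330],(500,400)),cv2.resize(p2[110:250,200:480],(500,250))])[:600,:,::-1])
E
```

```text
[0.58591571 0.15754121] [-0.03553803 -0.22912347 -0.2556626 ]
tool local mm [-79. 171.] yaw -6.771677454868263
bar theta med [-0.032  0.001  0.021] 234
-90 198 z95 108.0 x [-27.  26.]
-75 98 z95 105.0 x [-25.  24.]
-60 149 z95 106.0 x [-25.  24.]
-45 148 z95 107.0 x [-25.  24.]
-30 154 z95 106.0 x [-25.  24.]
-15 147 z95 107.0 x [-25.  24.]
0 148 z95 107.0 x [-25.  24.]
15 147 z95 107.0 x [-25.  25.]
30 155 z95 106.0 x [-25.  24.]
45 147 z95 107.0 x [-26.  24.]
60 157 z95 107.0 x [-26.  24.]
75 171 z95 106.0 x [-27.  26.]
```

View pics/f.png

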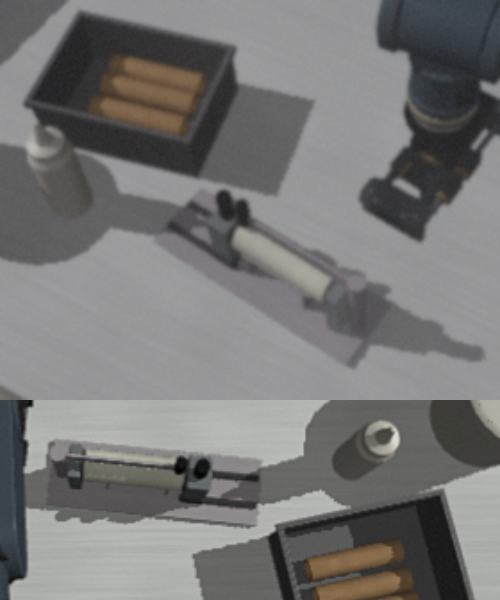

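The roll is fitted and level (280,262), the bar lies shut over it, and the three cores are in the box with the bottle still standing. Handing in.

```bash
python3 -c "
from rig import bot
print(bot.hand_in())"
```

```text
the job is handed in; nothing more can be done
None
```

The job is handed in (no verdict was returned): the full roll sits level on both cones, the tear bar is pushed shut to its stop, all three spent cores are in the waste box, and I never touched the shaker or the bottle.

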